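# Compare a clip blank with its master under the inspection camera

### The arm

A 6-joint arm with a two-finger parallel gripper is mounted at the origin on a cart in front of the work surface, level with it; the furniture and walls round the work are solid. World frame = base frame: x ahead of the robot, y to its left, z up, the work surface at z = 0. Lengths are in m, angles in rad, forces in N, time in s.
With the tool pointing down it reaches from about 0.25 to 0.775 m from the base axis. Payload 4 kg.
Tool frame: the origin (TCP) lies at the very end of the fingers, on their centre line; the grasp point (between the pads) lies 19 mm behind it; z points along the fingers, x is the direction in which the jaws open and shut, and the axes are right-handed (so a half turn about z gives the same grasp; the last joint's range is limited). The gripper opens to 94 mm and grips with 3 to 60 N. Pads are 16 mm wide; open, the fingers measure 119 mm over their backs; the gripper's body (75 mm by 177 mm) begins 78 mm behind the grasp point.
Start: joints at [-1.234, 0.087, 1.371, -0, 1.684, -0.103], TCP at [0.234, -0.498, 0.206] pointing down, gripper open.
Joint ranges: [-3.1, 3.1], [-0.76, 2.03], [0.27, 2.55], [-1.08, 4.22], [0.17, 2.65], [-2.57, 2.57]. Speed limits (rad/s): [2.79, 2.79, 3.14, 3.14, 3.14, 3.14].

### API

Orientations are given as a rotation vector (axis times angle).
In Python, from station import r gives the robot as it stands. The module is installed in compiled form; this text tells all that it offers.
- The arm moves only by the shell command python3 -m pendant 'ROWS'. ROWS is JSON, a list of rows, each an object of numbers: "x", "y", "z": the shift along the tool's x, y, z in m; "ax", "ay", "az": the turn, a rotation vector about the tool's x, y, z in rad; "fingers": the opening, from 0 (shut) to 1 (fully open). In form: [{"x": .., "y": .., "z": .., "ax": .., "ay": .., "az": .., "fingers": ..}, ...]. A call has exactly 5 rows; each row is the pose to reach, as a shift and turn from the pose commanded when the call began, along the tool's axes at that moment; what a row does not reach only later rows make up. A row lasts 1/10 s, in which the tool goes at most 50 mm and 8.59 degrees, less where a joint would pass 70% of its speed; a pose out of reach is approached as far as the arm can. A call with a gripper value outside its range is refused whole. The fingers move at their own pace and stop on an object; the grip force is fixed at half the most. Time passes only in rows, so rows that repeat a pose let the fingers close, or fill a call up. It gives the time, the measured TCP pose, the force and the opening at its end, in the units of the state.
- r.get_obs(): the state, without advancing time (a new reading comes with each control period).
- r.get_image(name): name is "side" or "top"; returns a dict with "color" (480x640x3 uint8, red, green, blue), "intrinsics" (3x3 intrinsics, pixels), "R" (3x3) and "t" (3): a world point X has camera coordinates R X + t. Camera axes: x right, y down, z forward; pixel columns grow to the right and rows downward; lengths in m; the calibration is good to about 2 mm. A picture is of the moment at which its call begins. There is no depth.
- r.sign_off(): hands the job in, once; it reports no verdict.
The state is a dict: "time_s": time; "joint_positions": joint angles; "dq": joint speeds; "effort": joint torques, N m; "tcp_pos": TCP position; "tool_rot": TCP orientation; "contact_force": force on the tool from outside, world axes, zero at the start; "ft_torque": the same for the moment, N m; "opening": opening from 0.0 (shut) to 1.0 (fully open).
Only numpy, scipy, OpenCV 4.12 (cv2) and the standard library are available. Lean on these libraries where they do the work, as an engineer would, in place of code of your own. Each camera call takes 0.05 s, during which the arm holds its last target.

### The job

Lay the brass master clip on the two raised saddles of the comparison rest beside the camera, centred, open side up and hooked end towards the camera side, and let go of it. Then take the black clip blank from the white drip rack and hold it still in the air for the camera: its hooked end centred 60 mm in front of the lens, its length lying along the camera's slanting line of sight so that the hooked end faces the lens, open side up and not rolled to either side. Finish while still holding it there, without touching the camera or pushing the other things about.

Things in the scene. Friction and masses are not known exactly. Their poses are not given: they have to be found in the camera images.
- blank_centre (a point): Centre (half-way up) of the fresh clip blank: loose blackened-steel U-channel, 150 x 16 x 16 mm, about 45 g, open side up, a small tab turned up at its hooked end. It starts across the bars of the white drip rack, underside 30 mm above the bench. Axes: x across the width, y along the length with the hooked end at -y, z up out of the open side. Pinch it across the 16 mm width near the middle.
- blank_hook (a point): Middle of the end face of the blank's hooked end, 75 mm from its centre along the blank's -y, half-way up; same axes.
- master_centre (a point): Centre (half-way up) of the brass master clip: loose brass-coloured U-channel of the same shape as the blank, 150 x 16 x 16 mm, about 50 g, that starts flat on the bench to the left, open side up. Axes: x across the width, y along the length with the hooked end (upturned tab) at -y, z up out of the open side.
- master_hook (a point): Middle of the end face of the master's hooked end, 75 mm from its centre along the master's -y, half-way up; same axes.
- rest_top (a point): Middle of the comparison rest, level with its saddle floors, 60 mm above the bench. Two fixed aluminium saddles, each 10 mm along x, 45 mm either side of this point, with an open gap 80 mm long and 50 mm deep between them; floors about 24 mm wide between slanted lips 7 mm high. x runs along the rest, +x end on the camera's side; y across, z up.
- lens (a point): Middle of the camera's lens glass. Axes of the camera head: x points backwards (the camera looks along -x, towards the robot and 0.15 to 0.36 rad downwards), y level across, z up out of the head's top. Head 48 mm wide, 44 mm high; white light ring round the lens 56 mm wide, its face 4 mm behind the glass.
- focus (a point): The focus point: in the air on the viewing axis, 60 mm in front of the lens glass; axes as at the lens.
- cam_stand: The camera stand, fixed: round dark base 90 mm wide, origin at the centre of its underside on the bench, 18 mm post, yoke with a grey camera head that pivots 260 mm above the bench; about 0.29 m high in all. x points away from the viewed side, z up. Above it a shelf, fixed, begins 0.57 m ahead of the robot base, 0.5 m over the bench: keep the wrist on the near side of it.
- rest: The comparison rest (see rest_top), fixed, on a dark 124 x 60 mm foot; origin on the bench under rest_top, same axes.
- drip_rack: White drip rack, fixed: two bars, 10 mm wide and 150 mm long along its y, at x = -40 and +40 mm, tops 30 mm above the bench, open between; a thin pin 10 mm high near each bar end. Origin at the centre of its underside on the bench.
- master: The brass master clip; origin at the centre of its underside, axes as at master_centre.
- blank: The blackened clip blank; origin at the centre of its underside, axes as at blank_centre.
- beaker: Bystander: clear beaker, 72 mm wide, 95 mm high; loose, origin at the centre of its underside.
- oil_can: Bystander: white bottle with red spout, 45 mm wide, 116 mm high; loose, origin at the centre of its underside.
- tape_roll: Bystander: blue tape roll lying flat, 105 mm wide, 24 mm high; loose, origin at the centre of its underside.
- bath_tub: Bystander: grey clear tub, 98 mm wide, 129 mm high; loose, origin at the centre of its underside.
There are look-alikes about, which are no part of the job. Of the things that look like the master, the larger one is meant.

How it is judged:
By the outcome, as a careful person would: the job done as asked, in the order asked, and still so for the second after the job is handed in, while the arm keeps its last pose, push and grip.
It also fails if it takes over 59 s, if anything falls off the work surface, if the arm or the gripper's body presses on something with over 40 N, if the wrist force passes 120 N, or if a joint passes its speed limit or range.

## Working session

There is one attempt and no reset: what is moved stays moved. The work goes in short steps, Python scripts to look and compute and a shell command to move; the robot and the scene stay as the last step left them, time stands still between calls to the robot, and variables do not carry over. Pictures are saved under pics/ and viewed, and the job is handed in when it is done.

```bash
mkdir -p pics
python3 - <<'E'
from station import r
import cv2,json,numpy as np
o=r.get_obs(); print({k:np.round(v,3).tolist() for k,v in o.items()})
for n in("side","top"):
    d=r.get_image(n); cv2.imwrite(f"pics/{n}0.png",d["color"][:,:,::-1])
    np.savez(f"{n}_cal.npz",K=d["intrinsics"],R=d["R"],t=d["t"])
    print(n,np.round(d["intrinsics"],1).tolist(),"cam at",np.round(-d["R"].T@d["t"],3),np.round(d["R"],3).tolist())
E
```

```text
{'time_s': 0.0, 'joint_positions': [-1.234, 0.088, 1.372, -0.0, 1.684, -0.103], 'dq': [0.001, -0.0, 0.002, 0.001, -0.002, 0.001], 'effort': [0.001, -34.018, -30.242, 0.072, 0.033, -0.0], 'tcp_pos': [0.234, -0.497, 0.204], 'tool_rot': [-2.651, 1.683, 0.003], 'contact_force': [0.692, -0.262, 0.19], 'ft_torque': [-0.021, 0.003, 0.044], 'opening': 1.001}
side [[473.5, 0.0, 326.4], [0.0, 473.5, 238.8], [0.0, 0.0, 1.0]] cam at [0.491 0.996 0.604] [[-0.998, -0.062, 0.025], [-0.046, 0.369, -0.928], [0.048, -0.927, -0.371]]
top [[455.0, 0.0, 314.6], [0.0, 455.0, 237.9], [0.0, 0.0, 1.0]] cam at [ 0.33  -0.065  1.396] [[-0.066, -0.998, 0.004], [-0.978, 0.064, -0.201], [0.2, -0.018, -0.98]]
```

View pics/side0.png

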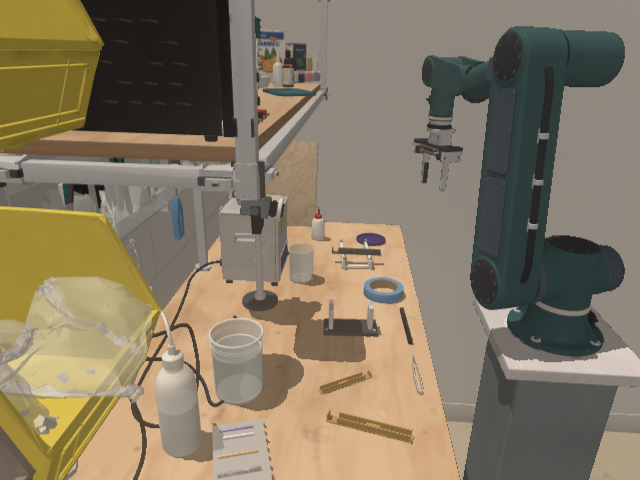

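View pics/top0.png

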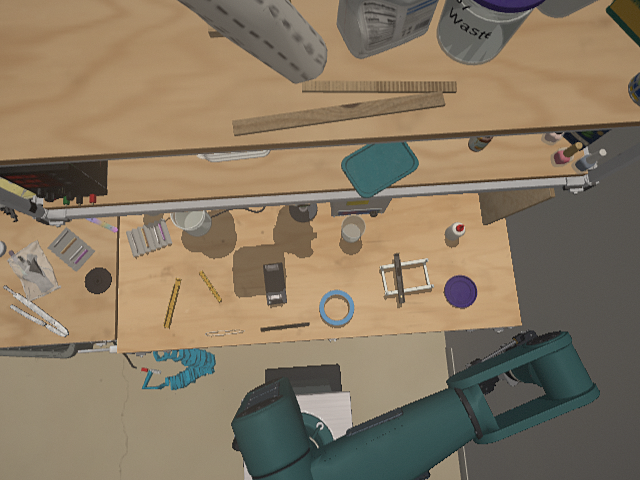

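Side view: the larger brass clip is at (372,427), with a smaller look-alike at (345,382). The blank is on the rack at (357,251), with a black look-alike flat on the bench at (406,325). The rest is at (350,320) and the camera stand at (260,260). Top view: large brass (173,303), small brass (210,287), blank (399,278), black bar (285,327), rest (275,283). I choose the larger brass clip and the blank on the rack, and check both in close crops.

Run:
```python
import cv2,numpy as np
s=cv2.imread("pics/side0.png");t=cv2.imread("pics/top0.png")
def c(im,x,y,w,h,W,H):return cv2.resize(im[y:y+h,x:x+w],(W,H),interpolation=cv2.INTER_CUBIC)
A=c(s,310,360,120,90,400,300);B=c(s,310,230,100,75,400,300);C=c(t,150,260,80,60,400,300);D=c(t,370,245,80,60,400,300)
cv2.imwrite("pics/crop1.png",np.vstack([np.hstack([A,B]),np.hstack([C,D])]))
A=c(s,220,170,160,120,400,300);B=c(s,310,290,80,60,400,300);C=c(t,250,180,80,60,400,300);D=c(t,240,250,80,60,400,300)
cv2.imwrite("pics/crop2.png",np.vstack([np.hstack([A,B]),np.hstack([C,D])]))
```

```text
(no output)
```

View pics/crop1.png

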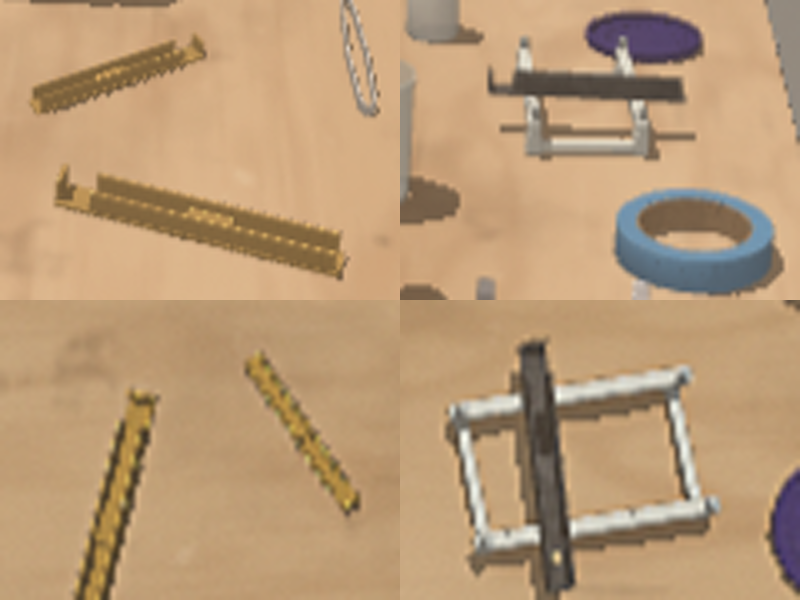

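View pics/crop2.png

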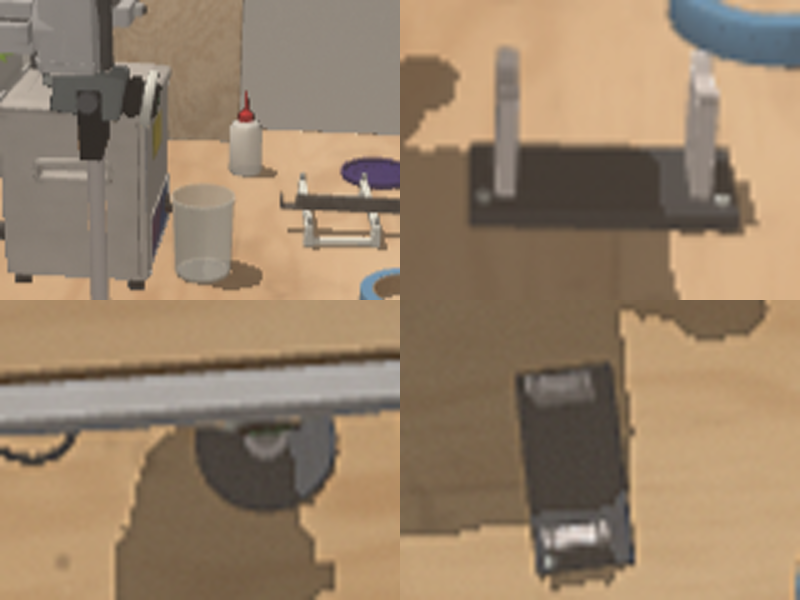

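```bash
cat > h.py <<'E'
import numpy as np,cv2
C={n:np.load(f"{n}_cal.npz") for n in("side","top")}
def ray(n,u,v):
    c=C[n]; d=c["R"].T@np.linalg.inv(c["K"])@np.array([u,v,1.]); return -c["R"].T@c["t"],d/np.linalg.norm(d)
def plane(n,u,v,z):
    o,d=ray(n,u,v); return o+d*(z-o[2])/d[2]
def tri(p,q):  # p=side px,q=top px
    o1,d1=ray("side",*p);o2,d2=ray("top",*q)
    s=np.linalg.lstsq(np.c_[d1,-d2],o2-o1,rcond=None)[0]
    a=o1+s[0]*d1;b=o2+s[1]*d2; return (a+b)/2,np.linalg.norm(a-b)
def proj(n,X):
    c=C[n];p=c["K"]@(c["R"]@np.asarray(X,float)+c["t"]);return p[:2]/p[2]
def ends(m):
    """largest blob: centroid & ends along major axis"""
    k,l,st,_=cv2.connectedComponentsWithStats(m.astype(np.uint8))
    i=1+np.argmax(st[1:,4]); ys,xs=np.nonzero(l==i); P=np.c_[xs,ys].astype(float)
    r=cv2.minAreaRect(P.astype(np.float32)); b=cv2.boxPoints(r)
    return P.mean(0),r,b,len(P)
E
python3 - <<'E'
from h import *
s=cv2.imread("pics/side0.png");t=cv2.imread("pics/top0.png")
def brass(im):
    h=cv2.cvtColor(im,cv2.COLOR_BGR2HSV); return (h[...,0]>=14)&(h[...,0]<=32)&(h[...,1]>130)
for n,im,(x0,y0,x1,y1) in(("side",s,(315,400,425,450)),("top",t,(155,270,190,340))):
    m=np.zeros(im.shape[:2],bool); m[y0:y1,x0:x1]=brass(im)[y0:y1,x0:x1]
    m=cv2.morphologyEx(m.astype(np.uint8),cv2.MORPH_CLOSE,np.ones((3,3)))
    c,r,b,k=ends(m); print(n,k,c.round(1),np.round(r[0],1),np.round(r[1],1),b.round(1).tolist())
    for z in(0,.008,.016): print(z,[plane(n,*p,z)[:2].round(3).tolist() for p in b],plane(n,*r[0],z).round(3)[:2])
    v=im[y0:y1,x0:x1].copy(); v[m[y0:y1,x0:x1]>0]=(0,0,255); cv2.imwrite(f"pics/m_{n}.png",cv2.resize(np.hstack([v,im[y0:y1,x0:x1]]),None,fx=3.5,fy=3.5,interpolation=0))
A=cv2.resize(s[170:290,200:360],(800,600),interpolation=cv2.INTER_CUBIC);cv2.imwrite("pics/camhead.png",A)
A=cv2.resize(s[290:350,310:390],(800,600),interpolation=cv2.INTER_CUBIC);cv2.imwrite("pics/rest.png",A)
E
```

```text
side 951 [372.3 426.7] [369.8 425.8] [88.3 11.9] [[325.5, 420.8999938964844], [328.3999938964844, 409.3999938964844], [414.1000061035156, 430.79998779296875], [411.20001220703125, 442.29998779296875]]
0 [[0.518, 0.345], [0.515, 0.316], [0.365, 0.354], [0.373, 0.381]] [0.441 0.35 ]
0.008 [[0.518, 0.353], [0.514, 0.325], [0.367, 0.363], [0.374, 0.389]] [0.441 0.358]
0.016 [[0.517, 0.362], [0.514, 0.334], [0.368, 0.371], [0.376, 0.397]] [0.442 0.367]
top 263 [171.4 304.1] [171.6 302.7] [ 6.  50.4] [[162.5, 326.3999938964844], [175.0, 277.5], [180.8000030517578, 279.0], [168.3000030517578, 327.79998779296875]]
0 [[0.374, 0.384], [0.519, 0.346], [0.514, 0.328], [0.369, 0.367]] [0.443 0.357]
0.008 [[0.374, 0.382], [0.518, 0.344], [0.513, 0.326], [0.368, 0.364]] [0.442 0.354]
0.016 [[0.374, 0.379], [0.517, 0.341], [0.511, 0.324], [0.368, 0.362]] [0.442 0.352]
```

View pics/camhead.png

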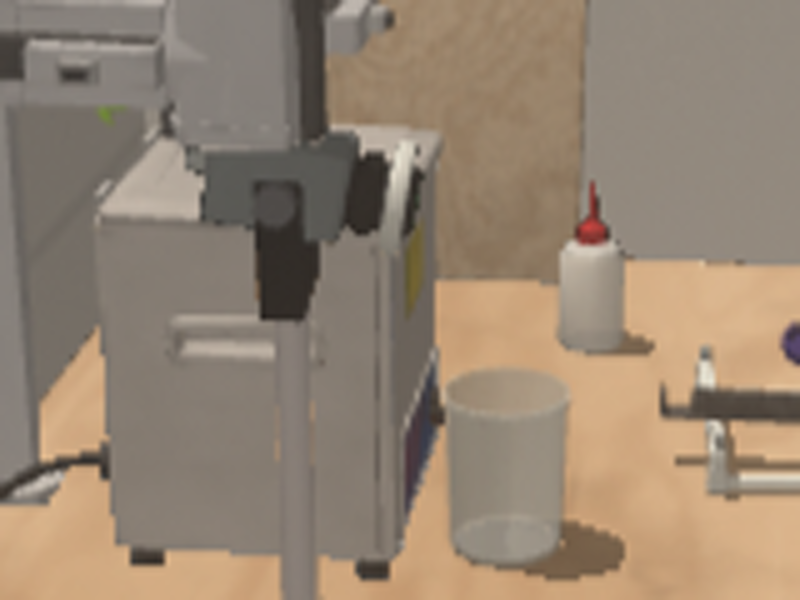

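View pics/rest.png

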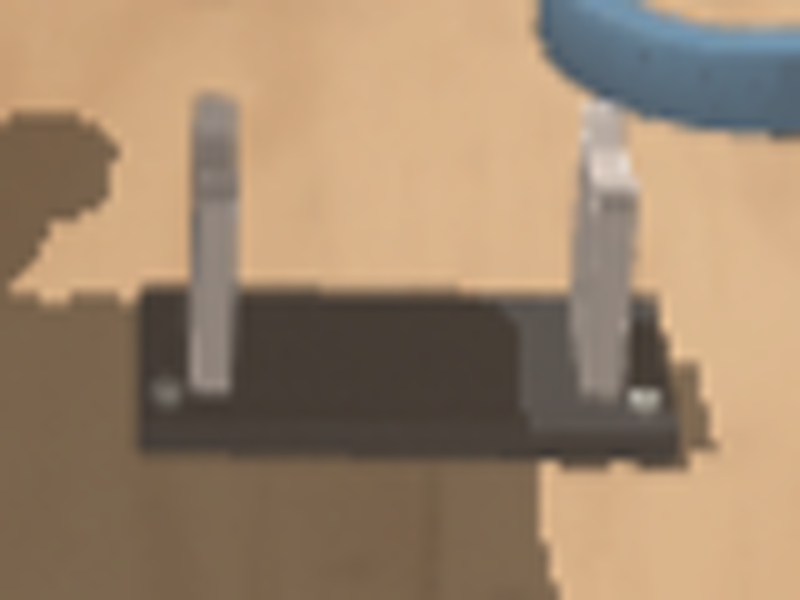

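View pics/m_side.png

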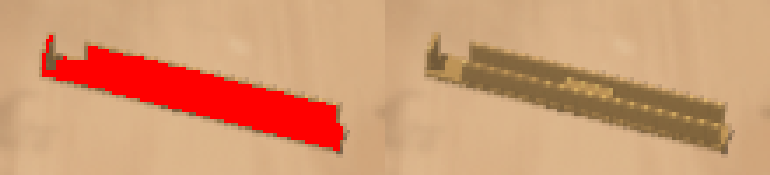

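View pics/m_top.png

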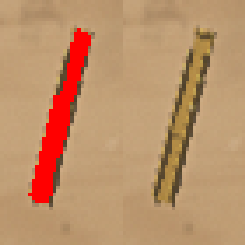

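Master measured: both views agree on centre ≈ (0.443, 0.356), length 149 mm, hook towards (0.97,-0.25). Next the rest, the stand base and the camera head.

Run:
```python
from h import *
s=cv2.imread("pics/side0.png");t=cv2.imread("pics/top0.png")
print("foot side z0",[plane("side",*p,0).round(3)[:2].tolist() for p in((324,335.2),(378,336.5))])
fc=((263.4,264.4),(282,262.8),(286.6,302),(268,305))
for z in(0,.01): print("foot top",z,[plane("top",*p,z).round(3)[:2].tolist() for p in fc])
print("saddles top z.062",[plane("top",*p,.062).round(3)[:2].tolist() for p in((272,267.6),(275,297.4))])
A=cv2.resize(s[190:235,235:295],(800,600),interpolation=cv2.INTER_NEAREST);cv2.imwrite("pics/head2.png",A)
A=cv2.resize(s[280:325,230:290],(400,300),interpolation=cv2.INTER_NEAREST);
B=cv2.resize(t[195:240,260:320],(400,300),interpolation=cv2.INTER_NEAREST)
Cc=cv2.resize(t[255:315,235:315],(400,300),interpolation=cv2.INTER_NEAREST)
D=cv2.resize(s[295:340,320:380],(400,300),interpolation=cv2.INTER_NEAREST)
cv2.imwrite("pics/base.png",np.vstack([np.hstack([A,B]),np.hstack([Cc,D])]))
```

```text
foot side z0 [[0.538, 0.078], [0.416, 0.071]]
foot top 0 [[0.542, 0.073], [0.543, 0.016], [0.422, 0.008], [0.417, 0.065]]
foot top 0.01 [[0.541, 0.072], [0.542, 0.015], [0.421, 0.007], [0.416, 0.064]]
saddles top z.062 [[0.521, 0.042], [0.433, 0.038]]
```

View pics/head2.png

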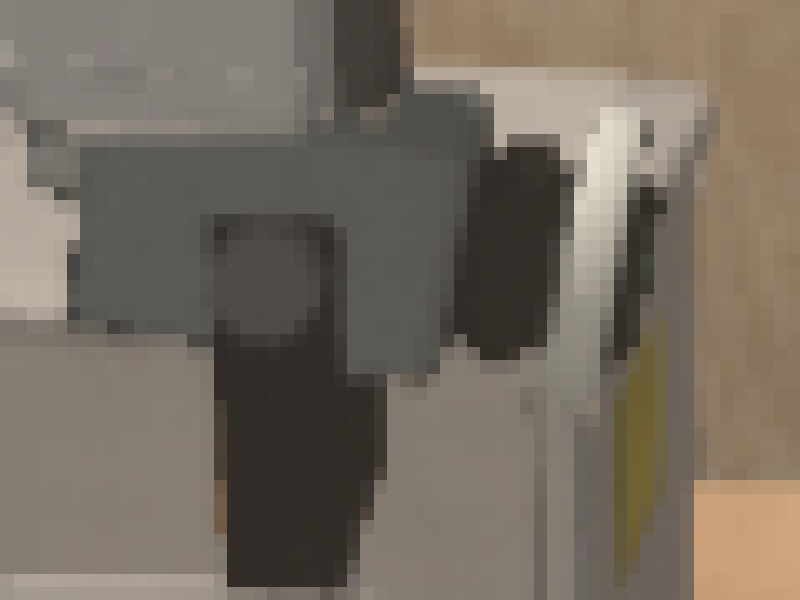

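View pics/base.png

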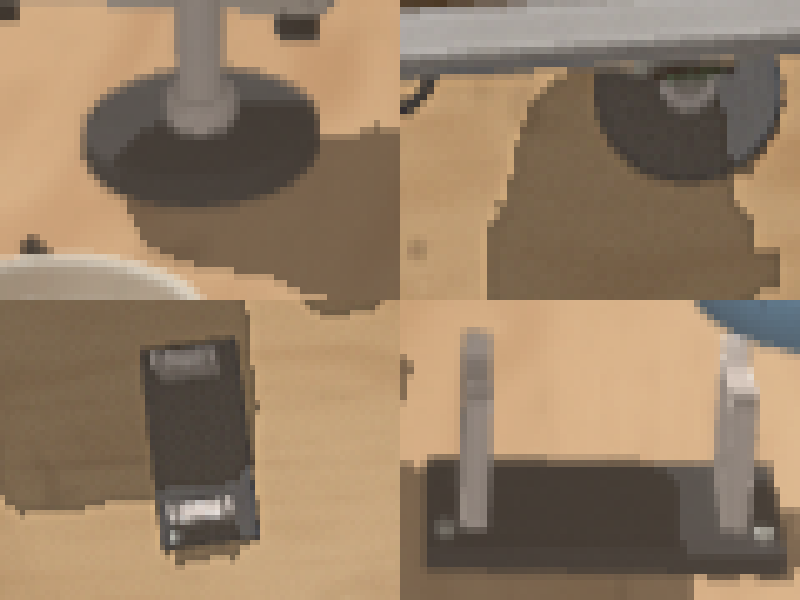

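```bash
cat > cam.py <<'E'
from h import *
from scipy.optimize import least_squares
# base: side bottom rim px, top near rim px / mid col
def resb(p):
    x,y=p; o=C["side"]; 
    q=np.array([[x+.045*np.cos(a),y+.045*np.sin(a),z] for z in(0,) for a in np.linspace(0,2*np.pi,181)])
    S=np.array([proj("side",k) for k in q]);T=np.array([proj("top",k) for k in q])
    return [ (S[:,0].min()+S[:,0].max())/2-(230+201/6.667), S[:,1].max()-(280+208/6.667), (T[:,0].min()+T[:,0].max())/2-303.25, T[:,1].max()-222.]
b=least_squares(resb,[.65,0]); print("base",b.x.round(4),b.fun.round(2),"bearing",np.degrees(np.arctan2(b.x[1],b.x[0])))
bx,by=b.x
def f(u,v): return np.array([235+u/13.333,190+v/13.333])
def pose(p):
    psi,th,L=p
    a=np.array([np.cos(psi)*np.cos(th),np.sin(psi)*np.cos(th),np.sin(th)]) # x axis backwards
    y=np.array([-np.sin(psi),np.cos(psi),0]);z=np.cross(a,y)
    lens=np.array([bx,by,.26])-a*L
    return a,y,z,lens
def res(p):
    a,y,z,l=pose(p); rc=l+a*.004
    e=[]
    rim=np.array([proj("side",rc+a*.003+.028*(np.cos(k)*y+np.sin(k)*z)) for k in np.linspace(0,2*np.pi,181)])
    top,bot=rim[rim[:,1].argmin()],rim[rim[:,1].argmax()]
    e+=list(top-f(620,108))+list(bot-f(577,408))
    return np.array(e)
for psi in(-.1,0,.06,.12,.2):
    s=least_squares(lambda q:res([psi,*q]),[.25,.06]); a,y,z,l=pose([psi,*s.x])
    print(psi,s.x.round(3),"res",s.fun.round(2),"lens",l.round(3),"focus",(l-.06*a).round(3))
    rim=np.array([proj("side",l+a*.004+.028*(np.cos(k)*y+np.sin(k)*z)) for k in np.linspace(0,2*np.pi,181)])
    ax=rim[rim[:,1].argmax()]-rim[rim[:,1].argmin()];n=np.array([-ax[1],ax[0]])/np.linalg.norm(ax)
    d=l-np.array(-C["side"]["R"].T@C["side"]["t"]);d/=np.linalg.norm(d)
    print("   minor width px",np.ptp(rim@n).round(2),"edge sin",(d@a).round(3),"pivot px z",proj("side",[bx,by,.26]).round(1), "lens zoom",((proj("side",l)-[235,190])*13.333).round(0))
s=least_squares(res,[.06,.25,.06]);print("free",s.x.round(3),s.fun.round(2))
E
python3 cam.py
```

```text
base [ 0.7122 -0.0595] [-0.31 -0.72 -0.37  0.46] bearing -4.779527851056623
-0.1 [0.125 0.063] res [ 0.6  -0.7  -0.52  0.27] lens [ 0.65  -0.053  0.252] focus [ 0.59  -0.047  0.245]
   minor width px 4.73 edge sin 0.193 pivot px z [256.9 204.6] lens zoom [639. 263.]
0 [0.159 0.062] res [ 0.67 -0.67 -0.57  0.16] lens [ 0.651 -0.06   0.25 ] focus [ 0.591 -0.06   0.241]
   minor width px 2.23 edge sin 0.09 pivot px z [256.9 204.6] lens zoom [638. 262.]
0.06 [0.18  0.062] res [ 0.67 -0.64 -0.57  0.12] lens [ 0.651 -0.063  0.249] focus [ 0.592 -0.067  0.238]
   minor width px 0.74 edge sin 0.028 pivot px z [256.9 204.6] lens zoom [638. 262.]
0.12 [0.2   0.062] res [ 0.66 -0.61 -0.56  0.08] lens [ 0.652 -0.067  0.248] focus [ 0.594 -0.074  0.236]
   minor width px 0.74 edge sin -0.035 pivot px z [256.9 204.6] lens zoom [638. 262.]
0.2 [0.226 0.062] res [ 0.63 -0.54 -0.52  0.06] lens [ 0.653 -0.072  0.246] focus [ 0.595 -0.083  0.233]
   minor width px 2.67 edge sin -0.117 pivot px z [256.9 204.6] lens zoom [637. 262.]
free [0.628 0.339 0.071] [-0.01 -0.06  0.01  0.08]
```

Run:
```python
from h import *
s=cv2.imread("pics/side0.png");t=cv2.imread("pics/top0.png")
cv2.imwrite("pics/shad.png",cv2.resize(t[195:300,225:365],(800,600),interpolation=cv2.INTER_NEAREST))
g=cv2.convertScaleAbs(s[190:230,245:290],alpha=1.8,beta=-40)
cv2.imwrite("pics/head3.png",cv2.resize(g,(675,600),interpolation=cv2.INTER_CUBIC))
```

```text
(no output)
```

View pics/shad.png

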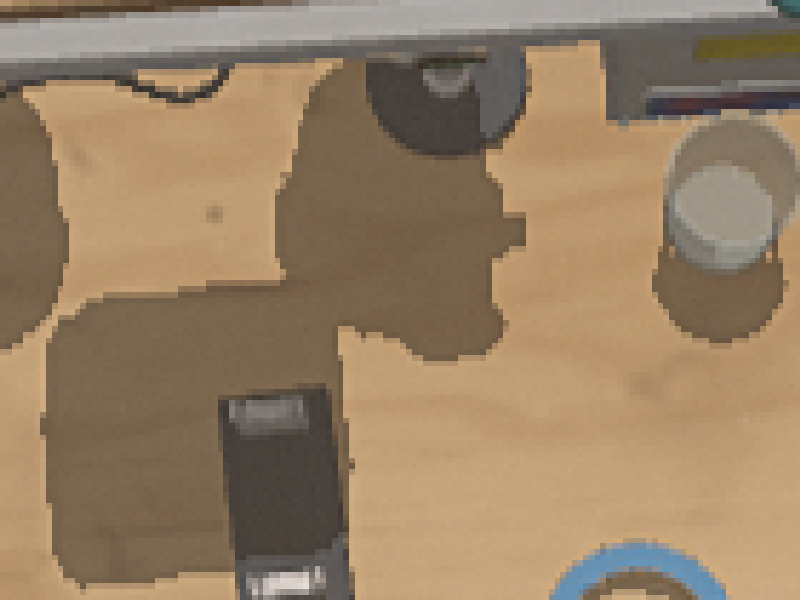

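View pics/head3.png

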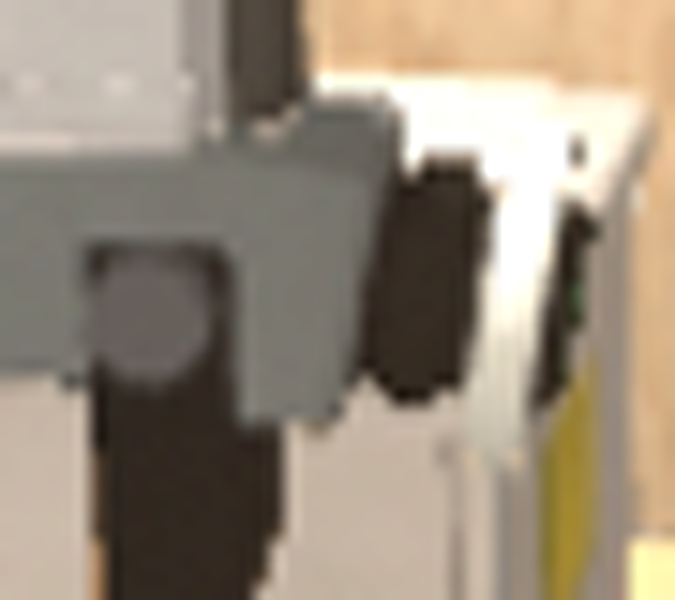

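The head's box edges are legible: front-top near corner (269.7,201.7), front-top far corner (271.3,196.7), front-bottom near corner (267.3,218.3). I'll use them with the ring to fix the yaw.

```bash
cat > cam2.py <<'E'
from cam import *
def g(u,v): return np.array([245+u/15,190+v/15])
def res2(p):
    psi,th,L,d=p; a,y,z,l=pose([psi,th,L]); e=list(res([psi,th,L]))
    F=l+a*d
    e+=list(proj("side",F+.024*y+.022*z)-g(370,172))+list(proj("side",F-.024*y+.022*z)-g(397,98))+list(proj("side",F+.024*y-.022*z)-g(335,428))
    return np.array(e)
s2=least_squares(res2,[.06,.2,.06,.02])
J=s2.jac; cov=np.linalg.inv(J.T@J)*.5**2
print("fit",s2.x.round(3),"sd",np.sqrt(np.diag(cov)).round(3),s2.fun.round(2))
a,y,z,l=pose(s2.x[:3]); print("lens",l.round(3),"focus",(l-.06*a).round(3),"axis",a.round(3))
E
python3 cam2.py | tail -3
python3 - <<'E'
import sys; sys.path.insert(0,'.')
from h import *
# light dir from known points: oil can tip? rest lip/ beaker: shadow of beaker rim centre
def sh(u,v): return plane("top",225+u/5.714,195+v/5.714,0)
print("beaker base?", plane("top",225+720/5.714,195+235/5.714,0).round(3),"shadow rim c-near",sh(718,340).round(3),sh(655,285).round(3),sh(783,285).round(3))
print("knob shadow",sh(523,230).round(3),"lobe",sh(455,360).round(3),sh(505,325).round(3),sh(360,332).round(3),"left",sh(277,225).round(3))
E
```

```text
free [0.628 0.339 0.071] [-0.01 -0.06  0.01  0.08]
fit [0.094 0.193 0.062 0.033] sd [0.034 0.017 0.001 0.001] [ 0.68 -0.57 -0.59  0.14  0.45 -0.12  0.21 -1.17 -0.5   0.47]
lens [ 0.652 -0.065  0.248] focus [ 0.593 -0.071  0.237] axis [0.977 0.092 0.192]
beaker base? [ 0.613 -0.205  0.   ] shadow rim c-near [ 0.555 -0.199 -0.   ] [ 0.588 -0.167  0.   ] [ 0.583 -0.237  0.   ]
knob shadow [ 0.623 -0.097  0.   ] lobe [ 0.554 -0.055  0.   ] [ 0.571 -0.084  0.   ] [ 0.572 -0.005  0.   ] left [0.635 0.038 0.   ]
```

```bash
cat > mv.py <<'E'
import sys,numpy as np
from scipy.spatial.transform import Rotation as Ro
from station import r
def cur():
    o=r.get_obs(); return np.array(o["tcp_pos"]),Ro.from_rotvec(o["tool_rot"]),o
def delta(p,R):
    """print shift/turn in tool axes, to target p,R"""
    P,Q,o=cur(); d=Q.inv().apply(np.array(p)-P); w=(Q.inv()*R).as_rotvec()
    print("t",round(o["time_s"],2),"tcp",P.round(4),"shift",d.round(4),"turn",w.round(4),"op",round(o["opening"],3),"F",np.round(o["contact_force"],1),"q",np.round(o["joint_positions"],2))
    return d,w
def rot(xd,zd=(0,0,-1)):
    z=np.array(zd,float);z/=np.linalg.norm(z);x=np.array(xd,float);x-=z*(x@z);x/=np.linalg.norm(x)
    return Ro.from_matrix(np.c_[x,np.cross(z,x),z])
E
python3 - <<'E'
from mv import *
P,Q,o=cur();print(Q.as_matrix().round(3).tolist())
for s in(1,-1):
    delta([.443,.356,.15],rot(s*np.array([.249,.968,0])))
E
```

```text
[[0.426, -0.905, -0.001], [-0.905, -0.426, 0.002], [-0.002, -0.0, -1.0]]
t 0.1 tcp [ 0.234  -0.4972  0.2044] shift [-0.6829 -0.5524  0.0559] turn [-2.60e-03  7.00e-04 -2.45e+00] op 0.996 F [-0.2 -0.9 -0.8] q [-1.23  0.09  1.37 -0.    1.68 -0.1 ]
t 0.1 tcp [ 0.234  -0.4972  0.2044] shift [-0.6829 -0.5524  0.0559] turn [5.000e-04 2.000e-03 6.916e-01] op 0.996 F [-0.2 -0.9 -0.8] q [-1.23  0.09  1.37 -0.    1.68 -0.1 ]
```

```bash
python3 -m pendant '[{"x":-0.68,"y":-0.55,"z":0,"az":-2.45,"fingers":0.5},{"x":-0.68,"y":-0.55,"z":0,"az":-2.45,"fingers":0.5},{"x":-0.68,"y":-0.55,"z":0,"az":-2.45,"fingers":0.5},{"x":-0.68,"y":-0.55,"z":0,"az":-2.45,"fingers":0.5},{"x":-0.68,"y":-0.55,"z":0,"az":-2.45,"fingers":0.5}]'
python3 -c "
from mv import *
delta([.443,.356,.15],rot([.249,.968,0]))"
```

```text
t 0.1 tcp [ 0.234  -0.4972  0.2044] shift [-0.6829 -0.5524  0.0559] turn [-2.60e-03  7.00e-04 -2.45e+00] op 0.996 F [-0.2 -0.9 -0.8] q [-1.23  0.09  1.37 -0.    1.68 -0.1 ]$[0]: bad value
```

```bash
python3 -m pendant '[{"x":-0.038,"y":-0.031,"z":0,"ax":0,"ay":0,"az":-0.14,"fingers":0.5},{"x":-0.076,"y":-0.062,"z":0,"ax":0,"ay":0,"az":-0.28,"fingers":0.5},{"x":-0.114,"y":-0.093,"z":0,"ax":0,"ay":0,"az":-0.42,"fingers":0.5},{"x":-0.152,"y":-0.124,"z":0,"ax":0,"ay":0,"az":-0.56,"fingers":0.5},{"x":-0.19,"y":-0.155,"z":0,"ax":0,"ay":0,"az":-0.7,"fingers":0.5}]'
python3 -c "
from mv import *
delta([.443,.356,.15],rot([.249,.968,0]))"
```

```text
time_s: 0.6
tcp_pos: [0.2934, -0.2577, 0.2049]
tool_rot: [-3.07, 0.664, 0.0]
contact_force: [1.0, 0.8, 0.9]
opening: 0.612
t 0.6 tcp [ 0.2934 -0.2577  0.2049] shift [-0.1175 -0.6207  0.0553] turn [-7.0000e-04 -2.0000e-04 -1.7452e+00] op 0.612 F [1.  0.8 0.9] q [-0.87 -0.28  1.71  0.    1.71 -0.44]
```

```bash
python3 -m pendant '[{"x":-0.009,"y":-0.049,"z":0,"ax":0,"ay":0,"az":-0.145,"fingers":0.5},{"x":-0.018,"y":-0.098,"z":0,"ax":0,"ay":0,"az":-0.29,"fingers":0.5},{"x":-0.027,"y":-0.147,"z":0,"ax":0,"ay":0,"az":-0.435,"fingers":0.5},{"x":-0.036,"y":-0.196,"z":0,"ax":0,"ay":0,"az":-0.58,"fingers":0.5},{"x":-0.045,"y":-0.245,"z":0,"ax":0,"ay":0,"az":-0.725,"fingers":0.5}]'
python3 -c "
from mv import *
delta([.443,.356,.15],rot([.249,.968,0]))"
```

```text
time_s: 1.1
tcp_pos: [0.3547, -0.0164, 0.2053]
tool_rot: [3.106, 0.469, 0.001]
contact_force: [1.8, -1.0, 0.2]
opening: 0.502
t 1.1 tcp [ 0.3547 -0.0164  0.2053] shift [ 0.1942 -0.3298  0.0552] turn [ 7.0000e-04 -2.0000e-04 -1.0195e+00] op 0.502 F [ 1.8 -1.   0.2] q [-0.21 -0.36  1.77 -0.    1.74 -0.51]
```

```bash
python3 -m pendant '[{"x":0.025,"y":-0.043,"z":0,"ax":0,"ay":0,"az":-0.145,"fingers":0.5},{"x":0.05,"y":-0.086,"z":0,"ax":0,"ay":0,"az":-0.29,"fingers":0.5},{"x":0.075,"y":-0.129,"z":0,"ax":0,"ay":0,"az":-0.435,"fingers":0.5},{"x":0.1,"y":-0.172,"z":0,"ax":0,"ay":0,"az":-0.58,"fingers":0.5},{"x":0.125,"y":-0.215,"z":0,"ax":0,"ay":0,"az":-0.725,"fingers":0.5}]'
python3 -c "
from mv import *
delta([.443,.356,.12],rot([.249,.968,0]))"
```

```text
time_s: 1.6
tcp_pos: [0.412, 0.2258, 0.2051]
tool_rot: [2.737, 1.541, -0.001]
contact_force: [1.2, -0.2, 0.2]
opening: 0.5
t 1.6 tcp [0.412  0.2258 0.2051] shift [ 0.1274 -0.041   0.085 ] turn [ 1.000e-04  5.000e-04 -2.933e-01] op 0.5 F [ 1.2 -0.2  0.2] q [ 0.38 -0.09  1.55 -0.    1.68 -0.64]
```

```bash
python3 -m pendant '[{"x":0.032,"y":-0.01,"z":0.02,"ax":0,"ay":0,"az":-0.1,"fingers":0.5},{"x":0.064,"y":-0.02,"z":0.04,"ax":0,"ay":0,"az":-0.2,"fingers":0.5},{"x":0.096,"y":-0.03,"z":0.065,"ax":0,"ay":0,"az":-0.293,"fingers":0.5},{"x":0.127,"y":-0.041,"z":0.085,"ax":0,"ay":0,"az":-0.293,"fingers":0.5},{"x":0.127,"y":-0.041,"z":0.085,"ax":0,"ay":0,"az":-0.293,"fingers":0.5}]'
python3 - <<'E'
from mv import *
import cv2
delta([.443,.356,.002],rot([.249,.968,0]))
s=r.get_image("side")["color"][:,:,::-1];t=r.get_image("top")["color"][:,:,::-1]
A=cv2.resize(s[320:470,280:440],(427,400),interpolation=cv2.INTER_CUBIC);B=cv2.resize(t[240:340,130:230],(373,400)[::1] if 0 else (373,373),interpolation=cv2.INTER_CUBIC)
B=cv2.copyMakeBorder(B,0,27,0,0,0);cv2.imwrite("pics/g1.png",np.hstack([A,B]))
E
```

```text
time_s: 2.1
tcp_pos: [0.4417, 0.3549, 0.1149]
tool_rot: [-2.485, -1.919, 0.013]
contact_force: [-0.1, -0.2, -0.1]
opening: 0.506
t 2.1 tcp [0.4417 0.3549 0.1149] shift [0.0021 0.0017 0.1129] turn [-0.0066  0.0057 -0.0037] op 0.506 F [-0.1 -0.2 -0.1] q [ 0.58  0.17  1.46  0.    1.52 -0.74]
```

View pics/g1.png

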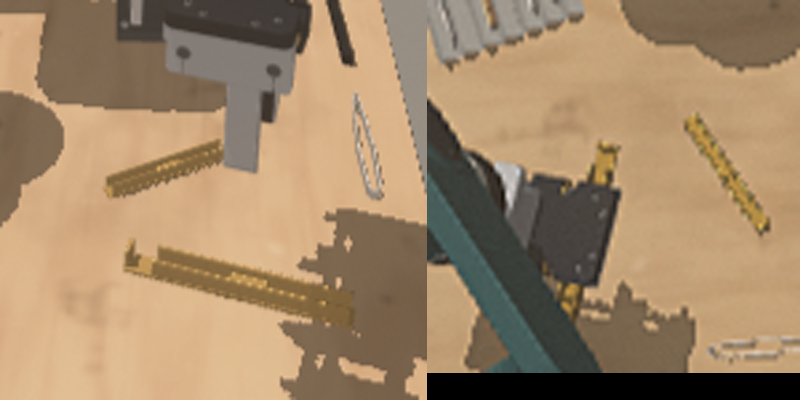

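The gripper sits above the large brass clip at both ends in the top crop, with the jaws across its width. Descending.

```bash
python3 -m pendant '[{"x":0.001,"y":0.001,"z":0.03,"ax":-0.005,"ay":0.005,"az":0,"fingers":0.4},{"x":0.002,"y":0.002,"z":0.06,"ax":-0.005,"ay":0.005,"az":0,"fingers":0.4},{"x":0.002,"y":0.002,"z":0.085,"ax":-0.005,"ay":0.005,"az":0,"fingers":0.4},{"x":0.002,"y":0.002,"z":0.105,"ax":-0.005,"ay":0.005,"az":0,"fingers":0.4},{"x":0.002,"y":0.002,"z":0.11,"ax":-0.005,"ay":0.005,"az":0,"fingers":0.4}]'
python3 - <<'E'
from mv import *
import cv2
delta([.443,.356,.002],rot([.249,.968,0]))
s=r.get_image("side")["color"][:,:,::-1];t=r.get_image("top")["color"][:,:,::-1]
A=cv2.resize(s[370:460,310:430],(533,400),interpolation=cv2.INTER_CUBIC)
cv2.imwrite("pics/g2.png",A)
E
```

```text
time_s: 2.7
tcp_pos: [0.4455, 0.3527, 0.0092]
tool_rot: [2.49, 1.914, 0.006]
contact_force: [-0.9, -0.0, 0.1]
opening: 0.399
t 2.7 tcp [0.4455 0.3527 0.0092] shift [ 0.0025 -0.0033  0.0072] turn [ 0.0032 -0.0023 -0.0084] op 0.399 F [-0.9 -0.   0.1] q [ 0.57  0.24  1.59 -0.    1.3  -0.74]
```

View pics/g2.png

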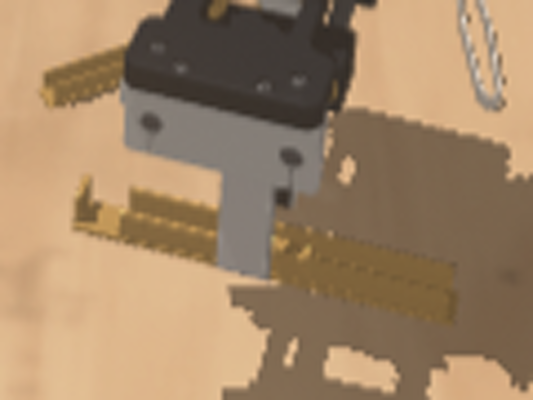

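```bash
python3 -m pendant '[{"x":0.002,"y":-0.003,"z":0.005,"ax":0,"ay":0,"az":-0.008,"fingers":0.4},{"x":0.002,"y":-0.003,"z":0.005,"ax":0,"ay":0,"az":-0.008,"fingers":0.4},{"x":0.002,"y":-0.003,"z":0.005,"ax":0,"ay":0,"az":-0.008,"fingers":0},{"x":0.002,"y":-0.003,"z":0.005,"ax":0,"ay":0,"az":-0.008,"fingers":0},{"x":0.002,"y":-0.003,"z":0.005,"ax":0,"ay":0,"az":-0.008,"fingers":0}]'
python3 -m pendant '[{"x":0,"y":0,"z":0,"ax":0,"ay":0,"az":0,"fingers":0},{"x":0,"y":0,"z":0,"ax":0,"ay":0,"az":0,"fingers":0},{"x":0,"y":0,"z":-0.01,"ax":0,"ay":0,"az":0,"fingers":0},{"x":0,"y":0,"z":-0.03,"ax":0,"ay":0,"az":0,"fingers":0},{"x":0,"y":0,"z":-0.06,"ax":0,"ay":0,"az":0,"fingers":0}]'
python3 - <<'E'
from mv import *
import cv2
delta([.478,.042,.15],rot([-.06,.998,0]))
s=r.get_image("side")["color"][:,:,::-1];t=r.get_image("top")["color"][:,:,::-1]
A=cv2.resize(s[350:440,310:430],(533,400),interpolation=cv2.INTER_CUBIC)
cv2.imwrite("pics/g3.png",A)
E
```

```text
time_s: 3.3
tcp_pos: [0.4443, 0.3576, 0.0059]
tool_rot: [2.481, 1.926, 0.012]
contact_force: [-0.7, -0.3, 0.7]
opening: 0.182
time_s: 3.8
tcp_pos: [0.4423, 0.3562, 0.0643]
tool_rot: [2.481, 1.926, 0.003]
contact_force: [-0.3, -0.1, -0.2]
opening: 0.16
t 3.8 tcp [0.4423 0.3562 0.0643] shift [-0.2954  0.1127 -0.0859] turn [ 0.0021 -0.0011 -0.3109] op 0.16 F [-0.3 -0.1 -0.2] q [ 0.58  0.19  1.53 -0.    1.41 -0.74]
```

View pics/g3.png

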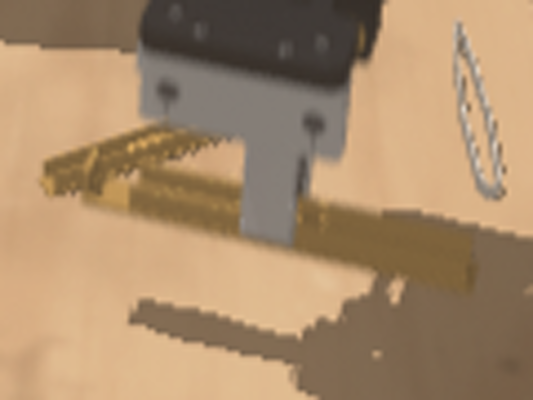

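```bash
python3 -m pendant '[{"x":-0.015,"y":0.005,"z":-0.04,"ax":0,"ay":0,"az":-0.03,"fingers":0},{"x":-0.05,"y":0.018,"z":-0.066,"ax":0,"ay":0,"az":-0.09,"fingers":0},{"x":-0.09,"y":0.034,"z":-0.086,"ax":0,"ay":0,"az":-0.15,"fingers":0},{"x":-0.135,"y":0.05,"z":-0.086,"ax":0,"ay":0,"az":-0.21,"fingers":0},{"x":-0.18,"y":0.068,"z":-0.086,"ax":0,"ay":0,"az":-0.311,"fingers":0}]'
python3 -c "
from mv import *
delta([.478,.042,.13],rot([-.06,.998,0]))"
```

```text
time_s: 4.4
tcp_pos: [0.4645, 0.1643, 0.1515]
tool_rot: [2.146, 2.29, 0.013]
contact_force: [-0.5, -0.3, -1.5]
opening: 0.167
t 4.4 tcp [0.4645 0.1643 0.1515] shift [-0.123   0.0054  0.0211] turn [ 0.0081 -0.0033  0.0049] op 0.167 F [-0.5 -0.3 -1.5] q [ 0.22 -0.03  1.6   0.    1.57 -1.41]
```

```bash
python3 -m pendant '[{"x":-0.04,"y":0.002,"z":0,"ax":0.003,"ay":0,"az":0.005,"fingers":0},{"x":-0.08,"y":0.004,"z":0.01,"ax":0.003,"ay":0,"az":0.005,"fingers":0},{"x":-0.11,"y":0.005,"z":0.02,"ax":0.003,"ay":0,"az":0.005,"fingers":0},{"x":-0.123,"y":0.005,"z":0.021,"ax":0.003,"ay":0,"az":0.005,"fingers":0},{"x":-0.123,"y":0.005,"z":0.021,"ax":0.003,"ay":0,"az":0.005,"fingers":0}]'
python3 - <<'E'
from mv import *
import cv2
delta([.478,.042,.13],rot([-.06,.998,0]))
s=r.get_image("side")["color"][:,:,::-1];t=r.get_image("top")["color"][:,:,::-1]
cv2.imwrite("pics/side1.png",s);cv2.imwrite("pics/top1.png",t)
A=cv2.resize(s[250:350,300:400],(400,400),interpolation=cv2.INTER_CUBIC)
B=cv2.resize(t[240:320,235:315],(400,400),interpolation=cv2.INTER_CUBIC)
cv2.imwrite("pics/p1.png",np.hstack([A,B]))
E
```

```text
time_s: 4.9
tcp_pos: [0.4765, 0.0423, 0.1289]
tool_rot: [-2.161, -2.278, -0.006]
contact_force: [-0.1, -0.3, -0.3]
opening: 0.166
t 4.9 tcp [0.4765 0.0423 0.1289] shift [-0.0004  0.0015 -0.0011] turn [ 0.0019 -0.0035 -0.0075] op 0.166 F [-0.1 -0.3 -0.3] q [-0.03 -0.05  1.66  0.    1.53 -1.66]
```

View pics/p1.png

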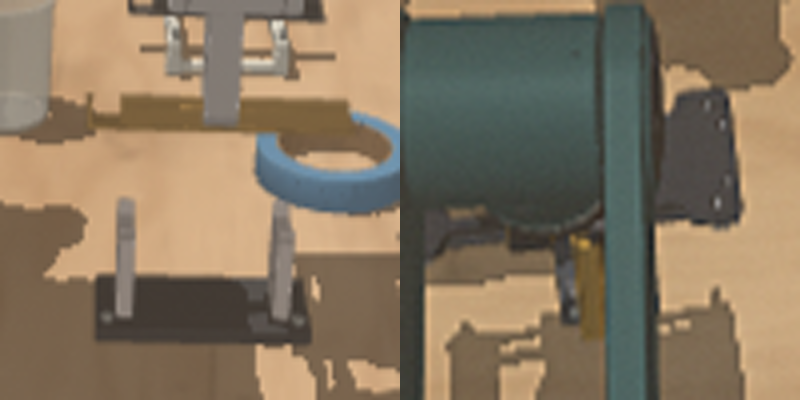

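```bash
python3 - <<'E'
from h import *
def yplane(n,u,v,y):
    o,d=ray(n,u,v);return o+d*(y-o[1])/d[1]
for p in((88,128),(351,134),(122,118),(348,122)): print("clip",yplane("side",300+p[0]/4,250+p[1]/4,.05).round(4))
for nm,p in(("Lneartop",(126,232)),("Rneartop",(286,236)),("Lbase",(126,317)),("Rbase",(281,320)),("Lfar",(125,198)),("Rfar",(279,198))):
    z=.067 if "base" not in nm else .01
    print(nm,plane("side",300+p[0]/4,250+p[1]/4,z).round(4))
# foot fit
cs=((324,335.2),(378,336.5)); print([plane("side",*p,0).round(4) for p in cs])
E
python3 - <<'E'
import cv2
s=cv2.imread("pics/side1.png")
cv2.imwrite("pics/rest2.png",cv2.resize(s[270:340,320:380],(686,600)[::1],interpolation=cv2.INTER_NEAREST))
E
```

```text
clip [0.5476 0.05   0.1207]
clip [0.4015 0.05   0.1252]
clip [0.5288 0.05   0.128 ]
clip [0.4037 0.05   0.1326]
Lneartop [0.5237 0.0697 0.067 ]
Rneartop [0.4343 0.0647 0.067 ]
Lbase [0.5222 0.0671 0.01  ]
Rbase [0.4336 0.0613 0.01  ]
Lfar [0.5263 0.031  0.067 ]
Rfar [0.4372 0.0215 0.067 ]
[array([0.5385, 0.0779, 0.    ]), array([0.4157, 0.0709, 0.    ])]
```

View pics/rest2.png

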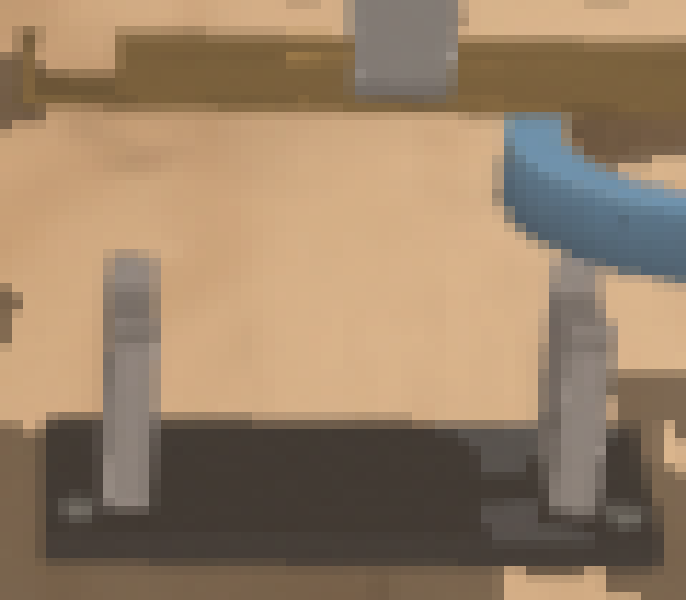

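Run:
```python
from h import *
for v in(290,300,306.5): print(plane("top",273.3,v,.14).round(4))
print("end",plane("top",273.3,307.4,.124).round(4))
t=cv2.imread("pics/top0.png")[262:306,258:292]
cv2.imwrite("pics/rt.png",cv2.resize(t,(463,600),interpolation=cv2.INTER_NEAREST))
t=cv2.imread("pics/top1.png")[280:314,258:292]
cv2.imwrite("pics/rt1.png",cv2.resize(t,(600,600),interpolation=cv2.INTER_NEAREST))
```

```text
[0.448  0.0353 0.14  ]
[0.4207 0.0366 0.14  ]
[0.4031 0.0374 0.14  ]
end [0.4015 0.0389 0.124 ]
```

View pics/rt.png

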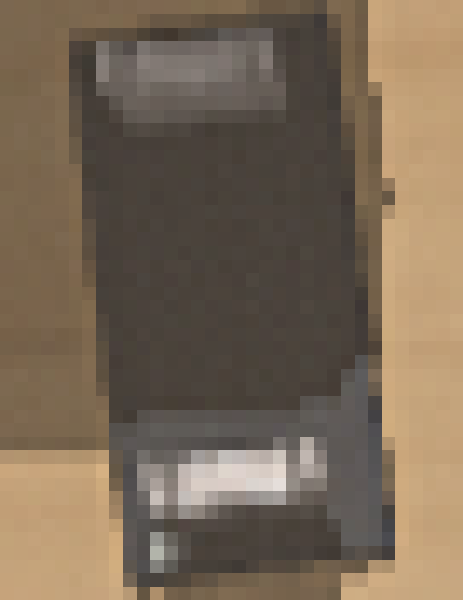

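View pics/rt1.png

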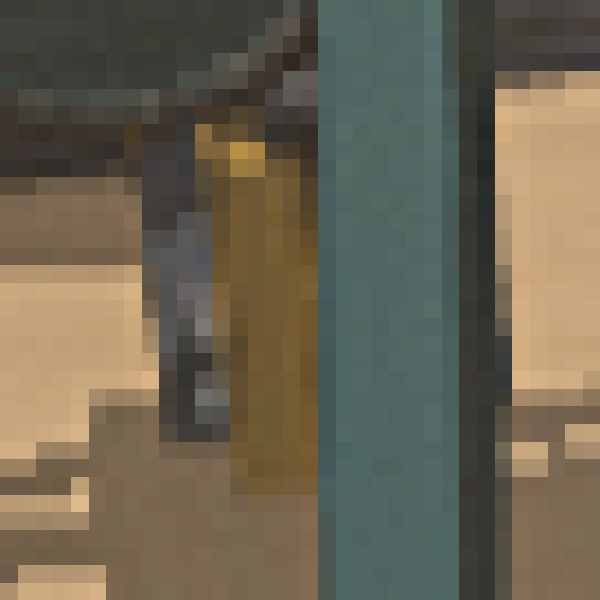

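```bash
python3 -m pendant '[{"x":0.001,"y":0.003,"z":0.015,"ax":0,"ay":0,"az":-0.005,"fingers":0},{"x":0.001,"y":0.003,"z":0.03,"ax":0,"ay":0,"az":-0.005,"fingers":0},{"x":0.001,"y":0.003,"z":0.042,"ax":0,"ay":0,"az":-0.005,"fingers":0},{"x":0.001,"y":0.003,"z":0.052,"ax":0,"ay":0,"az":-0.005,"fingers":0},{"x":0.001,"y":0.003,"z":0.052,"ax":0,"ay":0,"az":-0.005,"fingers":0}]'
python3 - <<'E'
from mv import *
import cv2
delta([.4795,.0435,.065],rot([-.06,.998,0]))
s=r.get_image("side")["color"][:,:,::-1]
cv2.imwrite("pics/p2.png",cv2.resize(s[270:345,310:400],(720,600),interpolation=cv2.INTER_NEAREST))
E
```

```text
time_s: 5.5
tcp_pos: [0.4789, 0.0454, 0.076]
tool_rot: [-2.15, -2.287, -0.004]
contact_force: [-0.4, -0.0, -0.1]
opening: 0.165
t 5.5 tcp [0.4789 0.0454 0.076 ] shift [-0.002   0.0005  0.011 ] turn [ 0.0003 -0.0035  0.0014] op 0.165 F [-0.4 -0.  -0.1] q [-0.03 -0.    1.73  0.    1.42 -1.66]
```

View pics/p2.png

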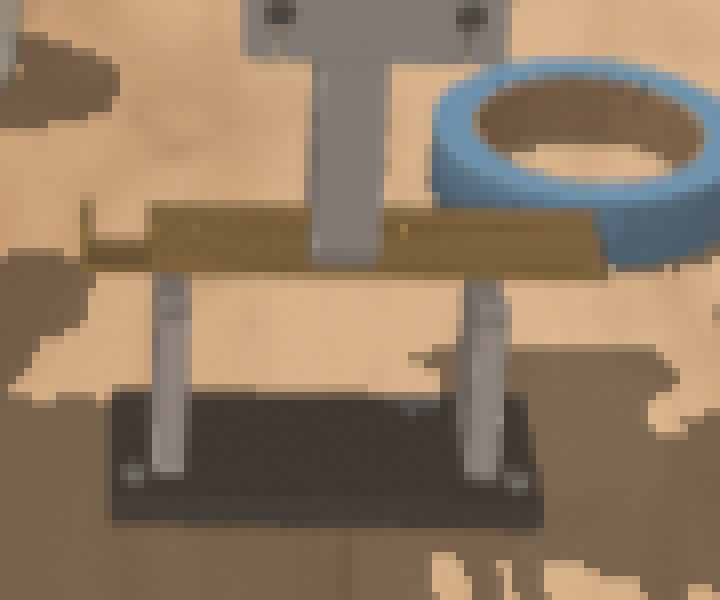

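Run:
```python
from h import *
def yp(u,v,y):
    o,d=ray("side",310+u/8,270+v/8);return (o+d*(y-o[1])/d[1]).round(4)
# clip near face y = .0454+.008 -> +/- yaw
print("hook",yp(82,270,.058),"tail",yp(606,277,.049), "finger",yp(313,262,.062),yp(379,262,.062))
# saddle near face y=yc+.019(?) : mid .0625
for p,y in(((155,318),.067),((190,318),.067),((467,323),.062),((506,323),.062),((151,475),.067),((186,475),.067),((463,478),.062),((502,478),.062)): print(p,yp(*p,y))
print("foot",yp(112,525,.0779),yp(543,525,.0709))
```

```text
hook [0.5499 0.058  0.0696] tail [0.402  0.049  0.0712] finger [0.4849 0.062  0.0784] [0.4665 0.062  0.0795]
(155, 318) [0.5285 0.067  0.0607]
(190, 318) [0.5187 0.067  0.0613]
(467, 323) [0.4409 0.062  0.0615]
(506, 323) [0.43   0.062  0.0621]
(151, 475) [0.5282 0.067  0.0092]
(186, 475) [0.5182 0.067  0.0098]
(463, 478) [0.4391 0.062  0.0108]
(502, 478) [0.428  0.062  0.0115]
foot [ 0.5384  0.0779 -0.0011] [0.4161 0.0709 0.0023]
```

```bash
python3 -m pendant '[{"x":0,"y":0.003,"z":0,"ax":0,"ay":0,"az":0,"fingers":0},{"x":0,"y":0.003,"z":0.004,"ax":0,"ay":0,"az":0,"fingers":0},{"x":0,"y":0.003,"z":0.007,"ax":0,"ay":0,"az":0,"fingers":0},{"x":0,"y":0.003,"z":0.009,"ax":0,"ay":0,"az":0,"fingers":0},{"x":0,"y":0.003,"z":0.009,"ax":0,"ay":0,"az":0,"fingers":0}]'
python3 - <<'E'
from mv import *
import cv2
delta([.4795,.0435,.065],rot([-.06,.998,0]))
s=r.get_image("side")["color"][:,:,::-1]
cv2.imwrite("pics/p3.png",cv2.resize(s[270:345,310:400],(720,600),interpolation=cv2.INTER_NEAREST))
delta([.4795,.0435,.065],rot([-.06,.998,0]))
t=r.get_image("top")["color"][:,:,::-1]
delta([.4795,.0435,.065],rot([-.06,.998,0]))
cv2.imwrite("pics/p3t.png",cv2.resize(t[255:315,245:305],(600,600),interpolation=cv2.INTER_NEAREST))
E
```

```text
time_s: 6.05
tcp_pos: [0.4827, 0.0447, 0.0682]
tool_rot: [-2.153, -2.287, -0.006]
contact_force: [0.0, 0.2, -0.2]
opening: 0.163
t 6.05 tcp [0.4827 0.0447 0.0682] shift [-0.001  -0.0033  0.0032] turn [ 0.0026 -0.0032  0.    ] op 0.163 F [ 0.   0.2 -0.2] q [-0.03  0.01  1.73  0.    1.4  -1.66]
t 6.1 tcp [0.4829 0.0447 0.0684] shift [-0.001  -0.0034  0.0034] turn [ 0.0029 -0.0032 -0.0001] op 0.165 F [ 0.5 -0.7 -0.4] q [-0.03  0.01  1.73  0.    1.4  -1.66]
t 6.15 tcp [0.483  0.0447 0.0685] shift [-0.001  -0.0036  0.0035] turn [ 0.0032 -0.0031  0.    ] op 0.162 F [-0.3 -0.1 -0.3] q [-0.03  0.01  1.73  0.    1.4  -1.66]
```

View pics/p3.png

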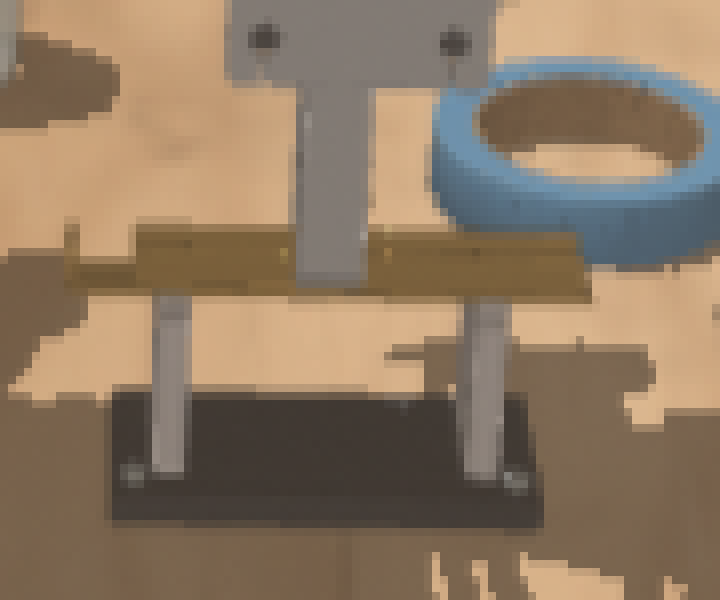

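View pics/p3t.png

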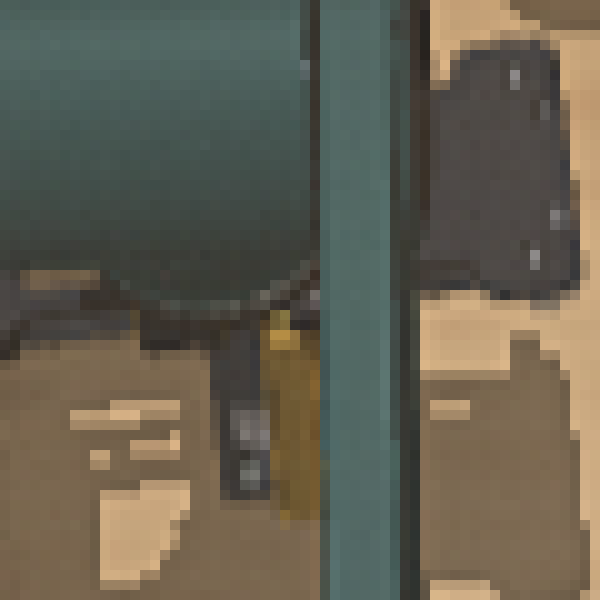

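```bash
python3 -m pendant '[{"x":0.0015,"y":0,"z":0,"ax":-0.002,"ay":0,"az":0,"fingers":0},{"x":0.0015,"y":0,"z":0.0015,"ax":0,"ay":0,"az":0,"fingers":0},{"x":0.0015,"y":0,"z":0.003,"ax":0,"ay":0,"az":0,"fingers":0},{"x":0.0015,"y":0,"z":0.004,"ax":0,"ay":0,"az":0,"fingers":0},{"x":0.0015,"y":0,"z":0.004,"ax":0,"ay":0,"az":0,"fingers":0}]'
python3 - <<'E'
from mv import *
import cv2
s=r.get_image("side")["color"][:,:,::-1]
cv2.imwrite("pics/p4.png",cv2.resize(s[270:345,310:400],(720,600),interpolation=cv2.INTER_NEAREST))
delta([.4795,.0435,.065],rot([-.06,.998,0]))
E
```

```text
time_s: 6.65
tcp_pos: [0.4831, 0.0463, 0.0658]
tool_rot: [2.153, 2.287, 0.008]
contact_force: [-2.2, -0.4, 5.6]
opening: 0.167
t 6.7 tcp [0.4831 0.0463 0.0658] shift [-0.0026 -0.0038  0.0008] turn [ 0.0039 -0.0031  0.0002] op 0.17 F [-2.7 -0.4  4.8] q [-0.02  0.01  1.73  0.    1.39 -1.66]
```

View pics/p4.png

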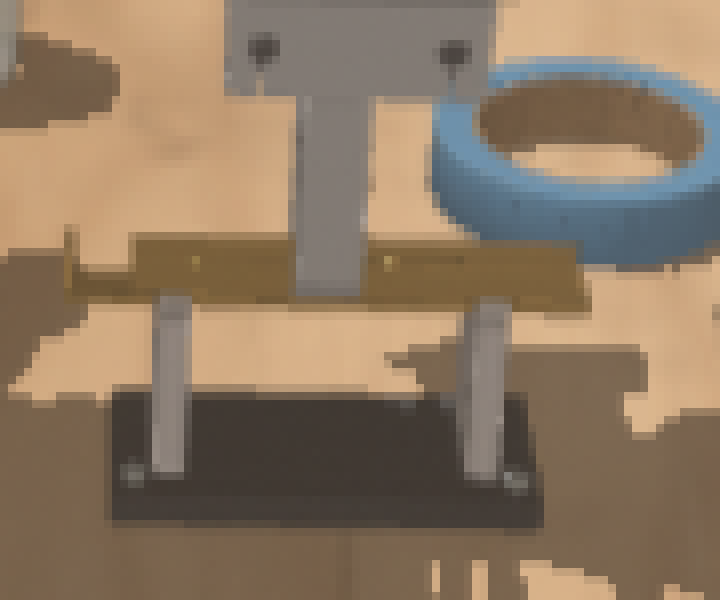

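```bash
python3 -m pendant '[{"x":0,"y":0,"z":0,"ax":0,"ay":0,"az":0,"fingers":0.25},{"x":0,"y":0,"z":0,"ax":0,"ay":0,"az":0,"fingers":0.35},{"x":0,"y":0,"z":0,"ax":0,"ay":0,"az":0,"fingers":0.35},{"x":0,"y":0,"z":0,"ax":0,"ay":0,"az":0,"fingers":0.35},{"x":0,"y":0,"z":0,"ax":0,"ay":0,"az":0,"fingers":0.35}]'
python3 -m pendant '[{"x":0,"y":0,"z":-0.01,"ax":0,"ay":0,"az":0,"fingers":0.35},{"x":0,"y":0,"z":-0.03,"ax":0,"ay":0,"az":0,"fingers":0.35},{"x":0,"y":0,"z":-0.06,"ax":0,"ay":0,"az":0,"fingers":0.5},{"x":0,"y":0,"z":-0.09,"ax":0,"ay":0,"az":0,"fingers":0.5},{"x":0,"y":0,"z":-0.12,"ax":0,"ay":0,"az":0,"fingers":0.5}]'
python3 - <<'E'
from mv import *
import cv2
s=r.get_image("side")["color"][:,:,::-1];t=r.get_image("top")["color"][:,:,::-1]
A=cv2.resize(s[270:345,310:400],(720,600),interpolation=cv2.INTER_NEAREST)
cv2.imwrite("pics/p5.png",A)
delta([.4795,.0435,.2],rot([-.06,.998,0]))
E
```

```text
time_s: 7.2
tcp_pos: [0.4829, 0.0463, 0.0644]
tool_rot: [-2.153, -2.287, -0.007]
contact_force: [-0.2, -0.3, -0.6]
opening: 0.35
time_s: 7.7
tcp_pos: [0.4825, 0.0459, 0.1865]
tool_rot: [2.153, 2.287, 0.008]
contact_force: [0.0, 0.3, 0.4]
opening: 0.497
t 7.8 tcp [0.4854 0.0458 0.1906] shift [-0.002  -0.0059 -0.0095] turn [ 0.0142 -0.0022  0.0002] op 0.501 F [0.6 0.4 0.8] q [-0.02 -0.06  1.55  0.    1.64 -1.66]
```

View pics/p5.png

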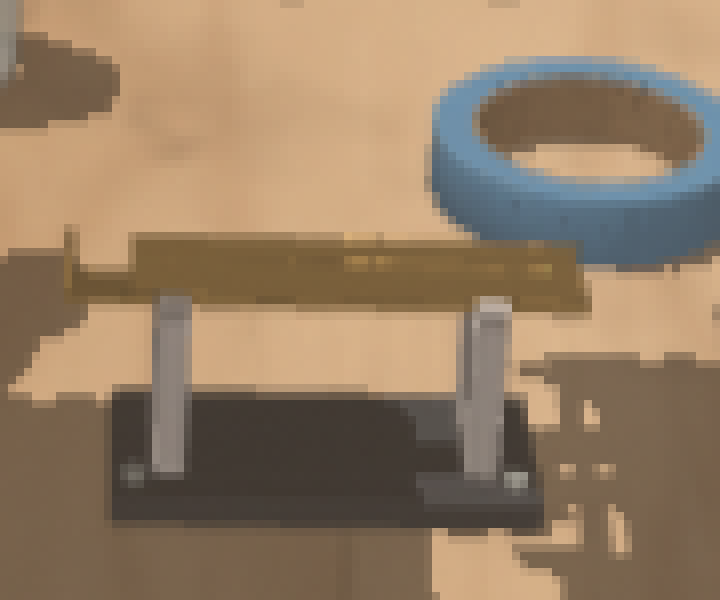

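Master released and level in both saddles: side crop ends at 65 and 592 (mid 328), saddle tops at 172 and 487. Next I measure the blank on the rack from the first images.

Run:
```python
from h import *
s=cv2.imread("pics/side0.png");t=cv2.imread("pics/top0.png")
for n,im,(x0,y0,x1,y1),th in(("side",s,(328,240,386,260),75),("top",t,(388,248,410,308),85)):
    v=im.max(2); m=np.zeros(v.shape,np.uint8); m[y0:y1,x0:x1]=v[y0:y1,x0:x1]<th
    c,r,b,k=ends(m); print(n,k,c.round(1),np.round(r[0],1),np.round(r[1],1),b.round(1).tolist())
    for z in(.03,.046): print(z,[plane(n,*p,z)[:2].round(4).tolist() for p in b],plane(n,*r[0],z)[:2].round(4))
A=cv2.resize(s[225:285,320:400],(533,400),interpolation=cv2.INTER_NEAREST)
B=cv2.resize(t[245:310,375:440],(400,400),interpolation=cv2.INTER_NEAREST)
cv2.imwrite("pics/b0.png",np.hstack([A[:,:400],B]))
```

```text
side 2 [378.5 244. ] [378.5 244. ] [1. 0.] [[379.0, 244.0], [379.0, 244.0], [378.0, 244.0], [378.0, 244.0]]
0.03 [[0.3954, -0.4136], [0.3954, -0.4136], [0.3986, -0.4132], [0.3986, -0.4132]] [ 0.397  -0.4134]
0.046 [[0.3981, -0.3743], [0.3981, -0.3743], [0.4012, -0.3739], [0.4012, -0.3739]] [ 0.3996 -0.3741]
top 87 [400.1 278.4] [399.2 281.2] [42.2  5.5] [[394.1000061035156, 260.6000061035156], [399.5, 259.8999938964844], [404.3999938964844, 301.79998779296875], [398.8999938964844, 302.5]]
0.03 [[0.5233, -0.3262], [0.5241, -0.3428], [0.3974, -0.3441], [0.3967, -0.3278]] [ 0.4598 -0.3352]
0.046 [[0.521, -0.3231], [0.5218, -0.3396], [0.3966, -0.3409], [0.3959, -0.3247]] [ 0.4583 -0.3321]
```

View pics/b0.png

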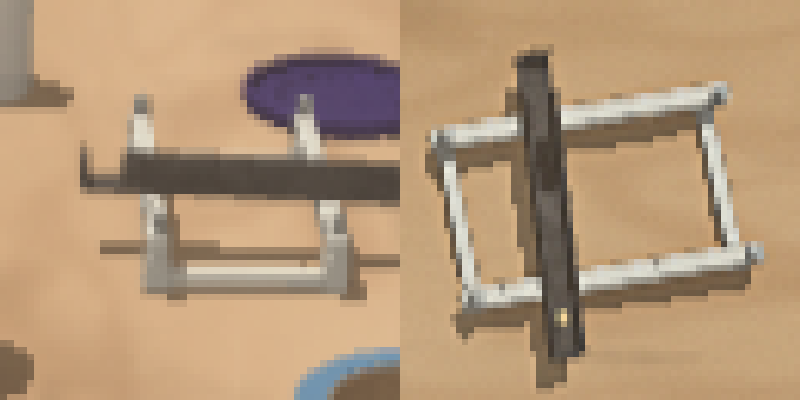

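Run:
```python
from h import *
print("top tail z.03",plane("top",402,302.7,.03).round(4),"hook z.046",plane("top",396.5,253.1,.046).round(4),"z.05",plane("top",396.5,253.1,.05).round(4))
s=cv2.imread("pics/side0.png")
cv2.imwrite("pics/b1.png",cv2.resize(s[238:268,326:390],(800,375),interpolation=cv2.INTER_NEAREST))
```

```text
top tail z.03 [ 0.3954 -0.3368  0.03  ] hook z.046 [ 0.5432 -0.3326  0.046 ] z.05 [ 0.5425 -0.3318  0.05  ]
```

View pics/b1.png

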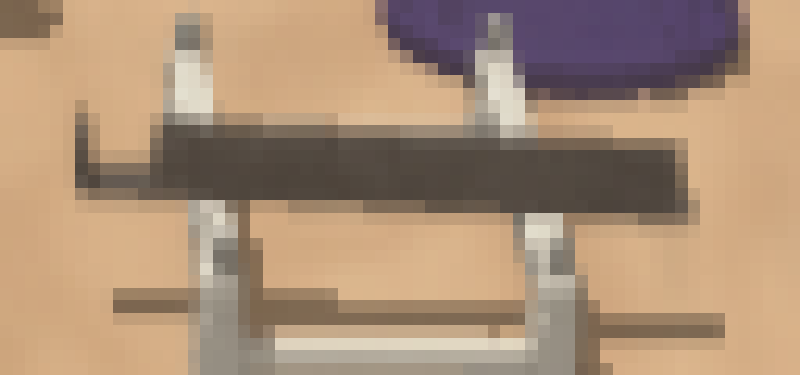

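Run:
```python
from h import *
a=plane("side",332.24,253.3,.03);b=plane("side",381.2,255.2,.03)
print(a.round(4),b.round(4),np.linalg.norm(a-b))
d=(a-b)/np.linalg.norm(a-b);n=np.array([-d[1],d[0],0]);print("dir",d.round(3),"centre",((a+b)/2-.008*n).round(4))
from mv import *
for yaw in (.0,.03): delta([.469,-.335,.15],rot([-np.sin(yaw),np.cos(yaw),0]))
```

```text
[ 0.5407 -0.3214  0.03  ] [ 0.3924 -0.3246  0.03  ] 0.14824338376978421
dir [1.    0.022 0.   ] centre [ 0.4667 -0.331   0.03  ]
t 7.8 tcp [0.4854 0.0458 0.1906] shift [-0.3792 -0.0399  0.0392] turn [ 0.0141 -0.0026  0.0602] op 0.501 F [0.6 0.4 0.8] q [-0.02 -0.06  1.55  0.    1.64 -1.66]
t 7.8 tcp [0.4854 0.0458 0.1906] shift [-0.3792 -0.0399  0.0392] turn [ 0.0142 -0.0024  0.0302] op 0.501 F [0.6 0.4 0.8] q [-0.02 -0.06  1.55  0.    1.64 -1.66]
```

```bash
python3 -m pendant '[{"x":-0.048,"y":-0.002,"z":0,"ax":0.005,"ay":0,"az":0.01,"fingers":0.5},{"x":-0.096,"y":-0.006,"z":0,"ax":0.01,"ay":0,"az":0.02,"fingers":0.5},{"x":-0.144,"y":-0.01,"z":0,"ax":0.01,"ay":0,"az":0.03,"fingers":0.4},{"x":-0.192,"y":-0.015,"z":0,"ax":0.01,"ay":0,"az":0.035,"fingers":0.4},{"x":-0.24,"y":-0.02,"z":0,"ax":0.01,"ay":0,"az":0.035,"fingers":0.4}]'
python3 -c "
from mv import *
delta([.468,-.332,.12],rot([-.025,1,0]))"
```

```text
time_s: 8.3
tcp_pos: [0.4763, -0.1964, 0.1829]
tool_rot: [-2.188, -2.244, 0.004]
contact_force: [0.7, -0.2, -0.3]
opening: 0.403
t 8.3 tcp [ 0.4763 -0.1964  0.1829] shift [-0.1355 -0.0113  0.0625] turn [-0.0076 -0.0037  0.0003] op 0.403 F [ 0.7 -0.2 -0.3] q [-0.5   0.02  1.48 -0.    1.64 -2.1 ]
```

```bash
python3 -m pendant '[{"x":-0.045,"y":-0.004,"z":0.01,"ax":-0.005,"ay":0,"az":0,"fingers":0.4},{"x":-0.09,"y":-0.008,"z":0.03,"ax":-0.005,"ay":0,"az":0,"fingers":0.4},{"x":-0.13,"y":-0.011,"z":0.05,"ax":-0.005,"ay":0,"az":0,"fingers":0.4},{"x":-0.135,"y":-0.011,"z":0.062,"ax":-0.005,"ay":0,"az":0,"fingers":0.4},{"x":-0.135,"y":-0.011,"z":0.062,"ax":-0.005,"ay":0,"az":0,"fingers":0.4}]'
python3 - <<'E'
from mv import *
import cv2
s=r.get_image("side")["color"][:,:,::-1];t=r.get_image("top")["color"][:,:,::-1]
delta([.468,-.332,.021],rot([-.025,1,0]))
cv2.imwrite("pics/side2.png",s);cv2.imwrite("pics/top2.png",t)
A=cv2.resize(s[200:275,310:400],(480,400),interpolation=cv2.INTER_CUBIC)
B=cv2.resize(t[240:310,370:440],(320,320),interpolation=cv2.INTER_CUBIC)
B=cv2.copyMakeBorder(B,0,80,0,0,0)
cv2.imwrite("pics/b2.png",np.hstack([A,B]))
cv2.imwrite("pics/rt2.png",cv2.resize(t[255:315,245:305],(600,600),interpolation=cv2.INTER_NEAREST))
E
```

```text
time_s: 8.8
tcp_pos: [0.4672, -0.3294, 0.1177]
tool_rot: [-2.188, -2.239, -0.001]
contact_force: [-0.1, -0.4, 0.7]
opening: 0.399
t 8.9 tcp [ 0.469  -0.3287  0.1211] shift [-0.0037 -0.0009  0.1001] turn [-0.0024 -0.0045  0.0009] op 0.402 F [-0.9  0.5  0.7] q [-0.71  0.17  1.44  0.    1.53 -2.31]
```

View pics/b2.png

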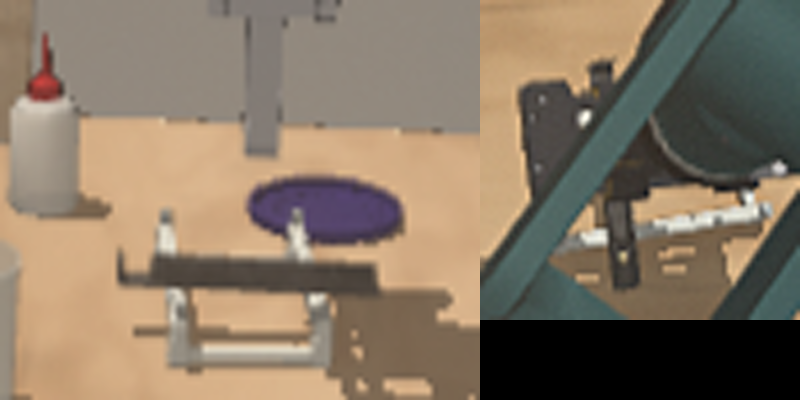

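View pics/rt2.png

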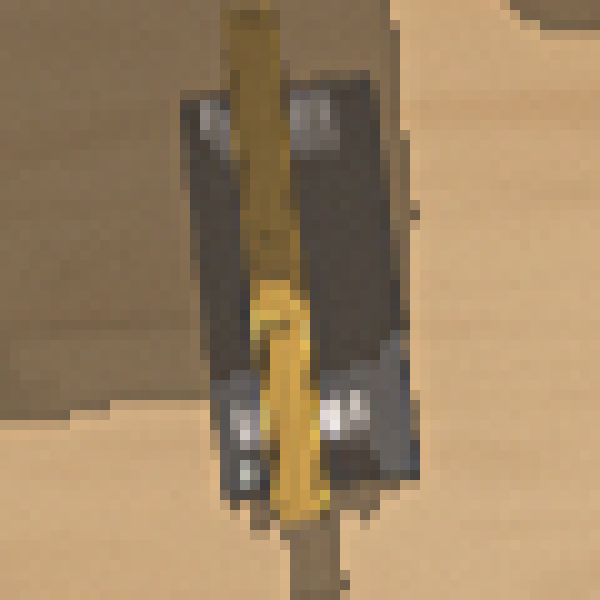

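```bash
python3 -m pendant '[{"x":-0.003,"y":-0.001,"z":0.03,"ax":0,"ay":0,"az":0,"fingers":0.4},{"x":-0.003,"y":-0.001,"z":0.055,"ax":0,"ay":0,"az":0,"fingers":0.4},{"x":-0.003,"y":-0.001,"z":0.075,"ax":0,"ay":0,"az":0,"fingers":0.4},{"x":-0.003,"y":-0.001,"z":0.08,"ax":0,"ay":0,"az":0,"fingers":0.4},{"x":-0.003,"y":-0.001,"z":0.08,"ax":0,"ay":0,"az":0,"fingers":0.4}]'
python3 - <<'E'
from mv import *
import cv2
s=r.get_image("side")["color"][:,:,::-1];t=r.get_image("top")["color"][:,:,::-1]
delta([.468,-.332,.021],rot([-.025,1,0]))
A=cv2.resize(s[220:270,320:390],(560,400),interpolation=cv2.INTER_NEAREST)
cv2.imwrite("pics/b3.png",A)
E
```

```text
time_s: 9.4
tcp_pos: [0.4685, -0.3315, 0.0419]
tool_rot: [-2.189, -2.249, -0.002]
contact_force: [0.1, -0.1, 0.1]
opening: 0.404
t 9.5 tcp [ 0.4692 -0.3328  0.0435] shift [ 0.0008 -0.0012  0.0225] turn [ 0.0007 -0.0009  0.0014] op 0.399 F [1.  0.9 0.3] q [-0.72  0.23  1.54  0.    1.38 -2.31]
```

View pics/b3.png

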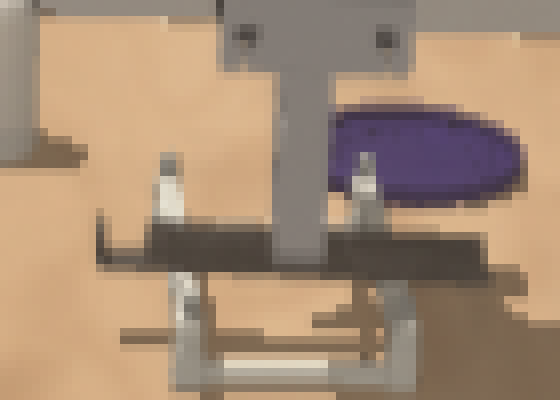

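```bash
python3 -m pendant '[{"x":0,"y":0.002,"z":0.012,"ax":0,"ay":0,"az":0,"fingers":0.4},{"x":0,"y":0.002,"z":0.022,"ax":0,"ay":0,"az":0,"fingers":0.4},{"x":0,"y":0.002,"z":0.022,"ax":0,"ay":0,"az":0,"fingers":0.4},{"x":0,"y":0.002,"z":0.022,"ax":0,"ay":0,"az":0,"fingers":0},{"x":0,"y":0.002,"z":0.022,"ax":0,"ay":0,"az":0,"fingers":0}]'
python3 -m pendant '[{"x":0,"y":0,"z":0,"ax":0,"ay":0,"az":0,"fingers":0},{"x":0,"y":0,"z":0,"ax":0,"ay":0,"az":0,"fingers":0},{"x":0,"y":0,"z":0,"ax":0,"ay":0,"az":0,"fingers":0},{"x":0,"y":0,"z":-0.02,"ax":0,"ay":0,"az":0,"fingers":0},{"x":0,"y":0,"z":-0.05,"ax":0,"ay":0,"az":0,"fingers":0}]'
python3 - <<'E'
from mv import *
import cv2
s=r.get_image("side")["color"][:,:,::-1]
delta([.468,-.332,.15],rot([-.025,1,0]))
A=cv2.resize(s[200:270,320:390],(560,560),interpolation=cv2.INTER_NEAREST)
cv2.imwrite("pics/b4.png",A)
E
```

```text
time_s: 10.0
tcp_pos: [0.47, -0.3327, 0.0195]
tool_rot: [-2.191, -2.247, -0.001]
contact_force: [-0.1, -1.2, -0.3]
opening: 0.262
time_s: 10.5
tcp_pos: [0.4684, -0.3314, 0.0674]
tool_rot: [-2.187, -2.242, -0.001]
contact_force: [0.3, -0.2, -0.5]
opening: 0.171
t 10.55 tcp [ 0.4719 -0.3344  0.0751] shift [ 0.0024 -0.0036 -0.0749] turn [0.0033 0.0018 0.0003] op 0.167 F [1.8 0.5 2.9] q [-0.72  0.21  1.5   0.    1.43 -2.31]
```

View pics/b4.png

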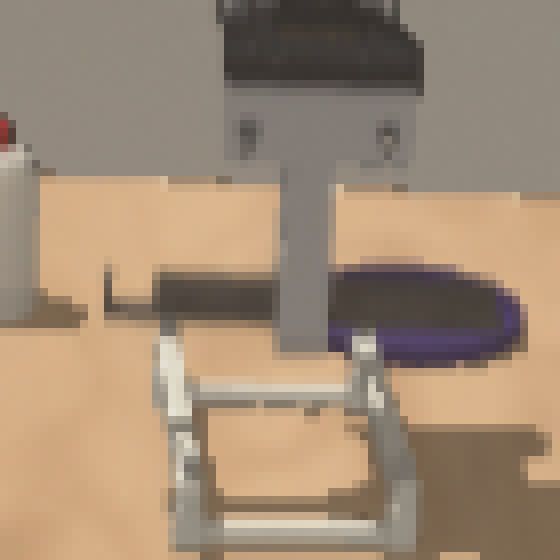

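```bash
cat > goal.py <<'E'
from mv import *
def goal(psi=.094,th=.193,lens=(.652,-.065,.248),dist=.06,half=.075,back=.0185):
    a=np.array([np.cos(psi)*np.cos(th),np.sin(psi)*np.cos(th),np.sin(th)]);y=np.array([-np.sin(psi),np.cos(psi),0]);u=np.cross(a,y)
    hook=np.array(lens)-dist*a; c=hook-half*a; return c-u*back,rot(y,-u),hook,c
E
python3 -c "
from goal import *
for d in(.06,.12):
    p,R,h,c=goal(dist=d);print('hook',h.round(3),'c',c.round(3),'tcp',p.round(4));delta(p,R)"
```

```text
hook [ 0.593 -0.071  0.236] c [ 0.52  -0.077  0.222] tcp [ 0.5236 -0.0771  0.2039]
t 10.55 tcp [ 0.4719 -0.3344  0.0751] shift [ 0.2557  0.0586 -0.1291] turn [-0.1896  0.0085 -0.0683] op 0.167 F [1.8 0.5 2.9] q [-0.72  0.21  1.5   0.    1.43 -2.31]
hook [ 0.535 -0.076  0.225] c [ 0.461 -0.083  0.211] tcp [ 0.465  -0.0826  0.1924]
t 10.55 tcp [ 0.4719 -0.3344  0.0751] shift [ 2.516e-01 -1.000e-04 -1.178e-01] turn [-0.1896  0.0085 -0.0683] op 0.167 F [1.8 0.5 2.9] q [-0.72  0.21  1.5   0.    1.43 -2.31]
```

Rise first, then cross over to a point 120 mm in front of the lens.

```bash
python3 -m pendant '[{"x":0,"y":0,"z":-0.04,"ax":0,"ay":0,"az":0,"fingers":0},{"x":0,"y":0,"z":-0.08,"ax":0,"ay":0,"az":0,"fingers":0},{"x":0.03,"y":0,"z":-0.115,"ax":-0.04,"ay":0,"az":-0.02,"fingers":0},{"x":0.075,"y":0,"z":-0.118,"ax":-0.08,"ay":0,"az":-0.03,"fingers":0},{"x":0.12,"y":0,"z":-0.118,"ax":-0.12,"ay":0,"az":-0.05,"fingers":0}]'
python3 -c "
from goal import *
p,R,h,c=goal(dist=.12);delta(p,R)"
```

```text
time_s: 11.05
tcp_pos: [0.4682, -0.2129, 0.1902]
tool_rot: [2.077, 2.237, 0.136]
contact_force: [-0.2, -0.2, 0.1]
opening: 0.168
t 11.05 tcp [ 0.4682 -0.2129  0.1902] shift [ 0.1302  0.0067 -0.0017] turn [-0.069   0.0057 -0.0192] op 0.168 F [-0.2 -0.2  0.1] q [-0.59 -0.07  1.57  0.07  1.55 -2.23]
```

```bash
python3 -m pendant '[{"x":0.04,"y":0.002,"z":0,"ax":-0.03,"ay":0.003,"az":-0.01,"fingers":0},{"x":0.08,"y":0.005,"z":-0.001,"ax":-0.069,"ay":0.005,"az":-0.019,"fingers":0},{"x":0.115,"y":0.007,"z":-0.001,"ax":-0.069,"ay":0.005,"az":-0.019,"fingers":0},{"x":0.13,"y":0.007,"z":-0.001,"ax":-0.069,"ay":0.005,"az":-0.019,"fingers":0},{"x":0.13,"y":0.007,"z":-0.001,"ax":-0.069,"ay":0.005,"az":-0.019,"fingers":0}]'
python3 - <<'E'
from goal import *
import cv2
s=r.get_image("side")["color"][:,:,::-1];t=r.get_image("top")["color"][:,:,::-1]
p,R,h,c=goal(dist=.12);delta(p,R)
cv2.imwrite("pics/side3.png",s);cv2.imwrite("pics/top3.png",t)
cv2.imwrite("pics/h1.png",cv2.resize(s[180:270,240:360],(800,600),interpolation=cv2.INTER_NEAREST))
cv2.imwrite("pics/h1t.png",cv2.resize(t[195:315,235:395],(800,600),interpolation=cv2.INTER_NEAREST))
E
```

```text
time_s: 11.55
tcp_pos: [0.464, -0.0812, 0.19]
tool_rot: [2.021, 2.229, 0.213]
contact_force: [0.3, -0.2, -0.5]
opening: 0.167
t 11.65 tcp [ 0.4643 -0.0833  0.1897] shift [ 0.0006  0.0012 -0.0025] turn [-0.0053 -0.0014  0.0009] op 0.164 F [ 0.   0.2 -0.1] q [-0.36 -0.23  1.71  0.08  1.49 -2.03]
```

View pics/h1.png

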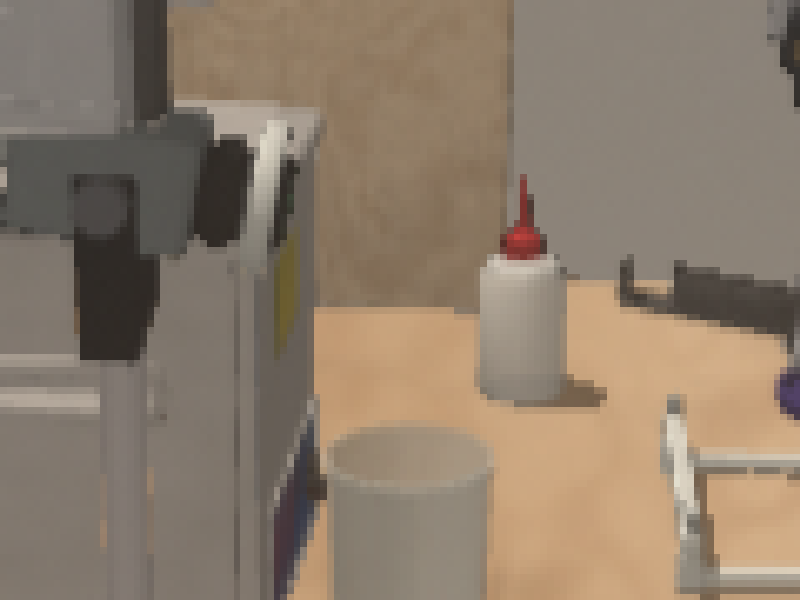

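View pics/h1t.png

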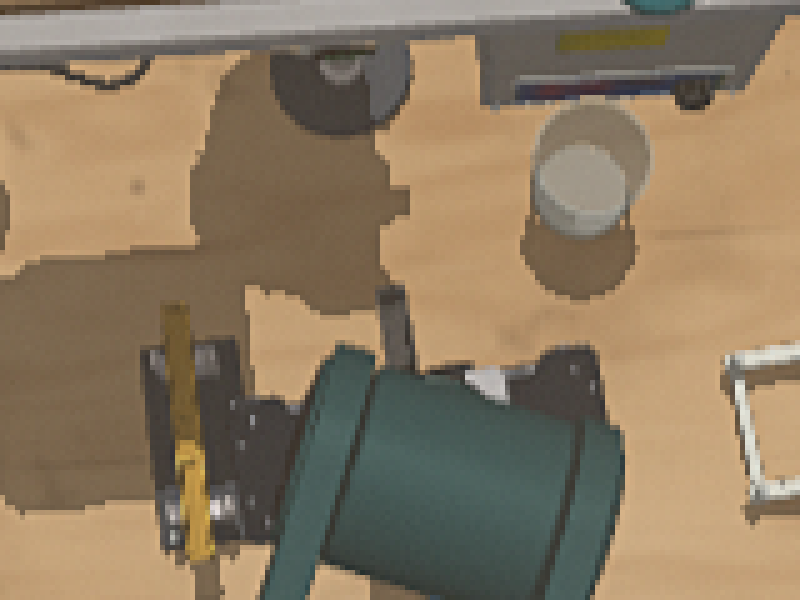

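Run:
```python
from goal import *
from h import *
p,R,h,c=goal(dist=.12)
z=lambda X:((proj("side",X)-[240,180])*6.667).round(1)
m=R.as_matrix();u=-m[:,2];a=m[:,1];y=m[:,0]
P,Q,o=cur();m2=Q.as_matrix();u2=-m2[:,2];a2=m2[:,1];y2=m2[:,0]
print("act a",a2.round(3),"goal a",a.round(3))
hk=P+u2*.0185+a2*.075
print("hook mid",z(h),"actual-by-tcp mid",z(hk),"near bottom corner",z(hk-u2*.008+y2*.008),"near bottom 60mm back",z(hk-u2*.008+y2*.008-a2*.06),"lens",z([.652,-.065,.248]))
zt=lambda X:((proj("top",X)-[235,195])*5).round(1)
print("top: hook top L/R",zt(hk+u2*.008+y2*.008),zt(hk+u2*.008-y2*.008))
```

```text
act a [0.978 0.093 0.187] goal a [0.977 0.092 0.192]
hook mid [613.2 263.9] actual-by-tcp mid [614.4 271.5] near bottom corner [610.6 299.5] near bottom 60mm back [772.7 330.6] lens [284.6 198.6]
top: hook top L/R [369.2 284.9] [399.6 280.1]
```

Run:
```python
from h import *
for X in([.554,-.055,0],[.571,-.084,0],[.623,-.097,0],[.45,-.08,0]): print(X,proj("side",X).round(1))
s=cv2.imread("pics/side3.png")
cv2.imwrite("pics/s3w.png",cv2.resize(s[255:345,250:370],(800,600),interpolation=cv2.INTER_NEAREST))
```

```text
[0.554, -0.055, 0] [321.4 305.6]
[0.571, -0.084, 0] [315.6 299.7]
[0.623, -0.097, 0] [296.3 296.2]
[0.45, -0.08, 0] [362.3 302.9]
```

View pics/s3w.png

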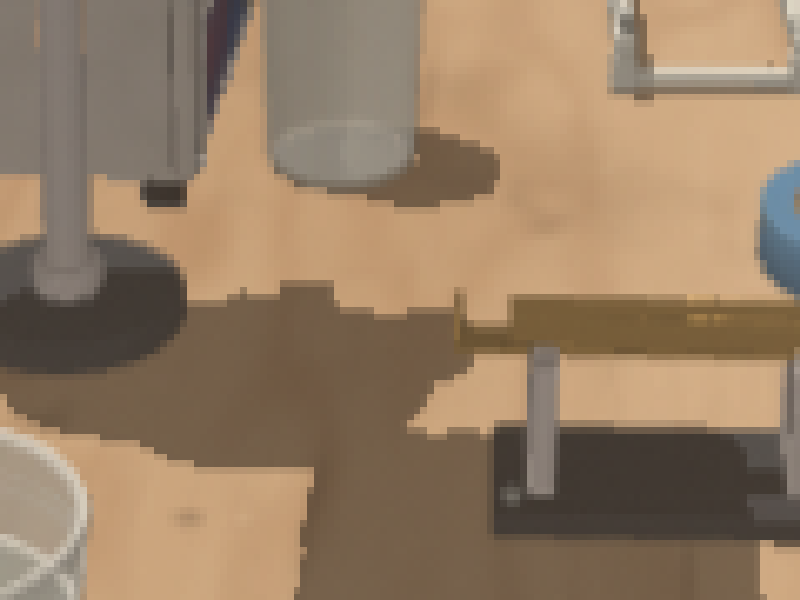

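Run:
```python
from h import *
k=plane("side",254.9,211,.26);print("near knob",k.round(4))
for dv in(-.5,.5): print(plane("side",254.9,211+dv,.26).round(4),plane("side",254.9+dv,211,.26).round(4))
# top-only base centre
for v in(207,): 
  print("base top u:",[plane("top",303.25,vv,0).round(4) for vv in(206,207,208)])
print("beaker base top",plane("top",351.3,233,0).round(4),"side",plane("side",301.4,277.8,0).round(4))
print("beaker shadow rim mid",plane("top",235+579/5,195+(298)/5,0).round(4))
```

```text
near knob [ 0.7074 -0.0121  0.26  ]
[ 0.7081 -0.0156  0.26  ] [ 0.7085 -0.0119  0.26  ]
[ 0.7067 -0.0086  0.26  ] [ 0.7063 -0.0122  0.26  ]
base top u: [array([ 0.7209, -0.0612,  0.    ]), array([ 0.7176, -0.061 ,  0.    ]), array([ 0.7143, -0.0608,  0.    ])]
beaker base top [ 0.6234 -0.2065  0.    ] side [ 0.6217 -0.2059 -0.    ]
beaker shadow rim mid [ 0.555  -0.1993  0.    ]
```

```bash
cat > cam3.py <<'E'
from h import *
from scipy.optimize import least_squares
OS=np.array([.6,.5]);OT=np.array([1.2,.2])
ps=lambda X:proj("side",X)+OS
pt=lambda X:proj("top",X)+OT
def f(u,v): return np.array([235+u/13.333,190+v/13.333])
def g(u,v): return np.array([245+u/15,190+v/15])
A=np.linspace(0,2*np.pi,91)
def frame(psi,th):
    a=np.array([np.cos(psi)*np.cos(th),np.sin(psi)*np.cos(th),np.sin(th)]);y=np.array([-np.sin(psi),np.cos(psi),0]);return a,y,np.cross(a,y)
def res(p):
    bx,by,psi,th,L,d,k=p; a,y,z=frame(psi,th); l=np.array([bx,by,.26])-a*L
    q=[[bx+.045*np.cos(t),by+.045*np.sin(t),0] for t in A]
    S=np.array([ps(x) for x in q]);T=np.array([pt(x) for x in q])
    e=[(S[:,0].min()+S[:,0].max())/2-(230+201/6.667), S[:,1].max()-(280+208/6.667), (T[:,0].min()+T[:,0].max())/2-303.25, T[:,1].max()-222.]
    rim=np.array([ps(l+a*.007+.028*(np.cos(t)*y+np.sin(t)*z)) for t in A])
    e+=list(rim[rim[:,1].argmin()]-f(620,108))+list(rim[rim[:,1].argmax()]-f(577,408))
    F=l+a*d
    e+=list(ps(F+.024*y+.022*z)-g(370,172))+list(ps(F-.024*y+.022*z)-g(397,98))+list(ps(F+.024*y-.022*z)-g(335,428))
    e+=list(ps(np.array([bx,by,.26])+k*y)-[254.9,211])
    return np.array(e)
s=least_squares(res,[.71,-.06,.09,.19,.06,.033,.045])
sd=np.sqrt(np.diag(np.linalg.inv(s.jac.T@s.jac)))*.5
print(s.x.round(4));print(sd.round(4));print(s.fun.round(2))
bx,by,psi,th,L,d,k=s.x;a,y,z=frame(psi,th);l=np.array([bx,by,.26])-a*L
print("lens",l.round(4),"focus",(l-.06*a).round(4))
E
python3 cam3.py
```

```text
[ 0.7134 -0.0577  0.0925  0.1619  0.0617  0.0322  0.0424]
[0.0009 0.0012 0.0247 0.0158 0.0012 0.0011 0.0037]
[-0.31  0.14  0.21  0.33  0.33 -0.62 -0.27  0.26  0.16  0.18 -0.01 -0.88
 -0.19  0.91 -0.   -0.  ]
lens [ 0.6528 -0.0633  0.2501] focus [ 0.5938 -0.0688  0.2404]
```

```bash
python3 -c "
from goal import *
p,R,h,c=goal(psi=.0925,th=.165,lens=(.6528,-.0633,.25),dist=.06,half=.073);print(p.round(4));delta(p,R)"
```

```text
[ 0.5252 -0.0751  0.2099]
t 11.65 tcp [ 0.4643 -0.0833  0.1897] shift [ 0.0023  0.064  -0.0084] turn [ 0.0227 -0.0017  0.0024] op 0.164 F [ 0.   0.2 -0.1] q [-0.36 -0.23  1.71  0.08  1.49 -2.03]
```

```bash
python3 -m pendant '[{"x":0.002,"y":0.01,"z":-0.008,"ax":0.022,"ay":-0.001,"az":0.002,"fingers":0},{"x":0.002,"y":0.025,"z":-0.008,"ax":0.022,"ay":-0.001,"az":0.002,"fingers":0},{"x":0.002,"y":0.04,"z":-0.008,"ax":0.022,"ay":-0.001,"az":0.002,"fingers":0},{"x":0.002,"y":0.055,"z":-0.008,"ax":0.022,"ay":-0.001,"az":0.002,"fingers":0},{"x":0.002,"y":0.06,"z":-0.008,"ax":0.022,"ay":-0.001,"az":0.002,"fingers":0}]'
python3 - <<'E'
from goal import *
import cv2
s=r.get_image("side")["color"][:,:,::-1];t=r.get_image("top")["color"][:,:,::-1]
s=r.get_image("side")["color"][:,:,::-1]
p,R,h,c=goal(psi=.0925,th=.165,lens=(.6528,-.0633,.25),dist=.06,half=.073);delta(p,R)
cv2.imwrite("pics/side4.png",s);cv2.imwrite("pics/top4.png",t)
cv2.imwrite("pics/h2.png",cv2.resize(s[190:250,260:340],(800,600),interpolation=cv2.INTER_NEAREST))
cv2.imwrite("pics/h2t.png",cv2.resize(t[195:300,245:385],(800,600),interpolation=cv2.INTER_NEAREST))
E
```

```text
time_s: 12.15
tcp_pos: [0.5225, -0.0771, 0.2084]
tool_rot: [2.04, 2.234, 0.186]
contact_force: [0.2, -0.0, -1.0]
opening: 0.167
t 12.3 tcp [ 0.5211 -0.0765  0.2082] shift [ 0.0009  0.0044 -0.001 ] turn [-0.0009 -0.0015 -0.0013] op 0.168 F [-0.2  0.5 -0.5] q [-0.3  -0.09  1.55  0.06  1.53 -1.96]
```

View pics/h2.png

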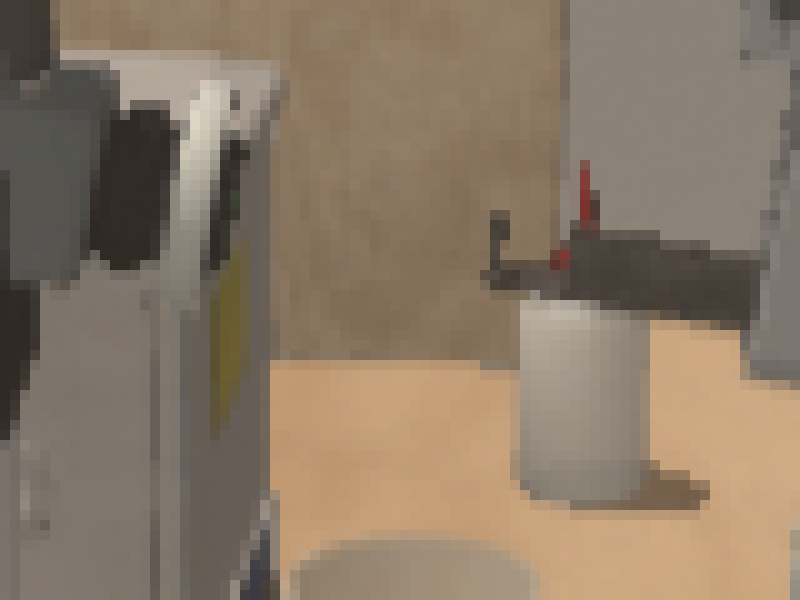

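View pics/h2t.png

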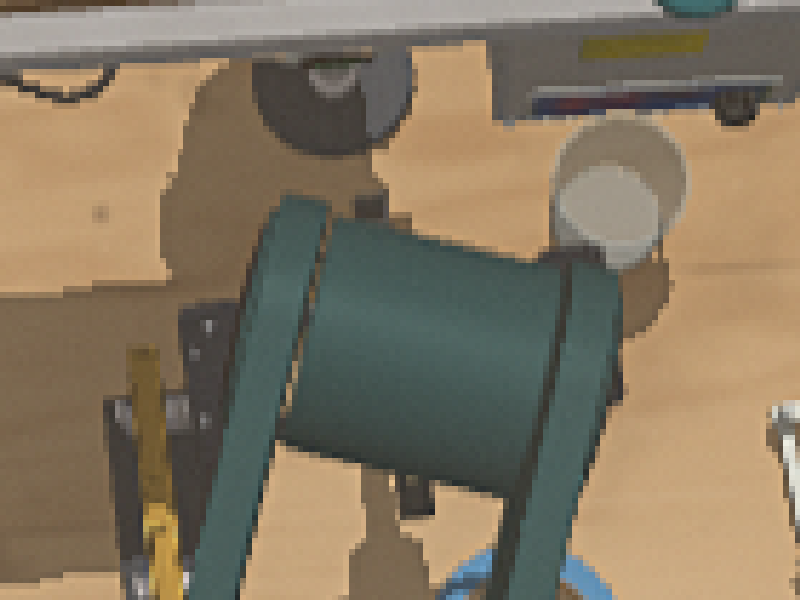

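```bash
python3 - <<'E' 2>/dev/null | tail -6
from cam3 import *
from goal import *
p,R,h,c=goal(psi=.0925,th=.165,lens=(.6528,-.0633,.25),dist=.06,half=.073)
P,Q,o=cur();m=Q.as_matrix();u=-m[:,2];aa=m[:,1];yy=m[:,0]
zz=lambda X:((ps(X)-[260,190])*10).round(0)
hk=P+u*.0185+aa*.073
print("lens",zz(l),"hook mid",zz(hk),"near bot hook",zz(hk-u*.008+yy*.008),"far bot",zz(hk-u*.008-yy*.008),"near bot 60 back",zz(hk-u*.008+yy*.008-aa*.065),"near top 60",zz(hk+u*.008+yy*.008-aa*.045))
print("axis slope img",(zz(l)-zz(l-.1*a)), "blank slope",zz(hk)-zz(hk-aa*.1))
pt2=lambda X:((pt(X)-[245,195])*5.714).round(0)
print("top hook L,R",pt2(hk+u*.008+yy*.008),pt2(hk+u*.008-yy*.008))
print(np.linalg.norm(l-hk))
E
```

```text
-0.19  0.91 -0.   -0.  ]
lens [ 0.6528 -0.0633  0.2501] focus [ 0.5938 -0.0688  0.2404]
lens [229. 197.] hook mid [496. 246.] near bot hook [489. 288.] far bot [490. 266.] near bot 60 back [758. 334.] near top 60 [688. 257.]
axis slope img [-415.  -70.] blank slope [-409.  -70.]
top hook L,R [349. 200.] [384. 195.]
0.06439456121197894
```

```bash
python3 -m pendant '[{"x":0.0005,"y":0.001,"z":0,"ax":0,"ay":0,"az":0,"fingers":0},{"x":0.001,"y":0.003,"z":0,"ax":0,"ay":-0.001,"az":0,"fingers":0},{"x":0.0015,"y":0.004,"z":-0.0005,"ax":0,"ay":-0.001,"az":0,"fingers":0},{"x":0.0015,"y":0.0045,"z":-0.0005,"ax":0,"ay":-0.001,"az":0,"fingers":0},{"x":0.0015,"y":0.0045,"z":-0.0005,"ax":0,"ay":-0.001,"az":0,"fingers":0}]'
python3 -m pendant '[{"x":0,"y":0,"z":0,"ax":0,"ay":0,"az":0,"fingers":0},{"x":0,"y":0,"z":0,"ax":0,"ay":0,"az":0,"fingers":0},{"x":0,"y":0,"z":0,"ax":0,"ay":0,"az":0,"fingers":0},{"x":0,"y":0,"z":0,"ax":0,"ay":0,"az":0,"fingers":0},{"x":0,"y":0,"z":0,"ax":0,"ay":0,"az":0,"fingers":0}]'
python3 - <<'E' | tail -8
from goal import *
from cam3 import *
import cv2
s_=r.get_image("side")["color"][:,:,::-1]
p,R,h,c=goal(psi=.0925,th=.165,lens=(.6528,-.0633,.25),dist=.06,half=.073);delta(p,R)
P,Q,o=cur();m=Q.as_matrix();print("tool x",m[:,0].round(3),"tool y",m[:,1].round(3))
t=r.get_image("top")["color"][:,:,::-1]
cv2.imwrite("pics/h3.png",cv2.resize(s_[190:250,260:340],(800,600),interpolation=cv2.INTER_NEAREST))
cv2.imwrite("pics/side5.png",s_);cv2.imwrite("pics/top5.png",t)
E
```

```text
time_s: 12.8
tcp_pos: [0.5255, -0.0736, 0.21]
tool_rot: [2.038, 2.235, 0.186]
contact_force: [0.6, -0.3, -0.7]
opening: 0.165
time_s: 13.3
tcp_pos: [0.5255, -0.0737, 0.2099]
tool_rot: [2.038, 2.235, 0.186]
contact_force: [0.1, 0.7, 0.1]
opening: 0.167
[ 0.7134 -0.0577  0.0925  0.1619  0.0617  0.0322  0.0424]
[0.0009 0.0012 0.0247 0.0158 0.0012 0.0011 0.0037]
[-0.31  0.14  0.21  0.33  0.33 -0.62 -0.27  0.26  0.16  0.18 -0.01 -0.88
 -0.19  0.91 -0.   -0.  ]
lens [ 0.6528 -0.0633  0.2501] focus [ 0.5938 -0.0688  0.2404]
t 13.35 tcp [ 0.5255 -0.0737  0.2099] shift [-0.0014 -0.0004 -0.0001] turn [ 0.0003 -0.0005 -0.0003] op 0.167 F [ 0.6 -0.3 -0.2] q [-0.29 -0.08  1.54  0.06  1.53 -1.95]
tool x [-0.092  0.996  0.001] tool y [0.982 0.091 0.165]
```

View pics/h3.png

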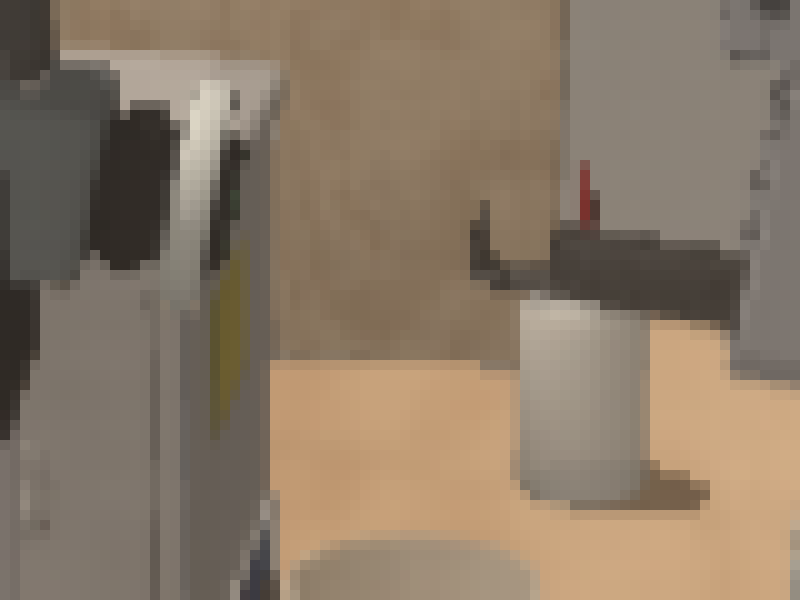

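View pics/side5.png

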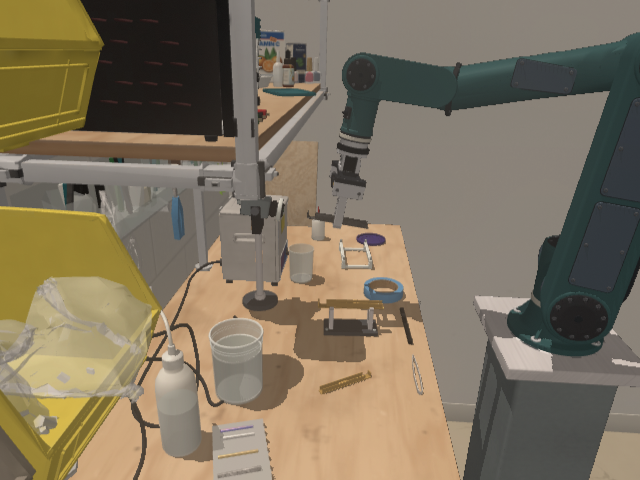

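```bash
python3 -c "
from station import r
print(r.sign_off()); print(r.get_obs()['opening'])"
```

```text
the job is handed in; nothing more can be done
None
the job is handed in; nothing more can be done
```

I laid the brass master on the rest and let go. The black blank is now held in front of the camera. I handed the job in at about 13.4 s; no verdict is reported.

**Master:** It sits level across both saddles, open side up, with the hooked end towards the camera. In both views it looked centred to about 1–2 mm after release. It was still there in the last side picture.

**Blank:** It is held steady, with the gripper opening constant at 0.167 and almost no outside force. It is tilted about 0.165 rad and turned about 0.09 rad, with no roll to within about 0.001 rad. The side picture puts the hooked end about 59–60 mm from the lens glass and on its axis. The oil can, beaker and tape roll looked unmoved in the last side picture.

**Doubts:**
- **Camera direction:** the shelf hides the camera head from the top view, so this rests mainly on the side view. The fit gives about ±0.025 rad sideways and ±0.016 rad in tilt. Checks from shadows were too coarse to improve on that.
- **Disagreement between the cameras and the arm:** they differed by about 2–3 mm, and I corrected for this.
- **Final position:** the hand ended about 1.4 mm to the left of the calculated target. I left it because the top view suggested the blank sat slightly too far right.

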